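# Catch the falling case cover and lower it shut

## Robot

A 6-joint arm with a two-finger parallel gripper is mounted at the origin on a cart in front of the work surface, level with it; the furniture and walls round the work are solid. World frame = base frame: x ahead of the robot, y to its left, z up, the work surface at z = 0. Lengths are in m, angles in rad, forces in N, time in s.
With the tool pointing down it reaches from about 0.25 to 0.85 m from the base axis. Payload 12.5 kg.
Tool frame: the origin (TCP) lies on the centre line of the jaws, within the pads' length; the fingertips stand 14 mm ahead of it and the grasp point (between the pads) lies 5 mm behind it; z points along the fingers, y is the direction in which the jaws open and shut (so a half turn about z gives the same grasp; the last joint's range is limited). The gripper opens to 93 mm and grips with 3 to 60 N. Pads are 15 mm wide; open, the fingers measure 128 mm over their backs; the gripper's body (75 mm by 188 mm) begins 65 mm behind the grasp point.
Start: joints at [1.058, 0.351, 1.652, -0, 1.139, -0.085], TCP at [0.228, 0.5, 0.2] pointing down, gripper open.
Joint ranges: [-2.75, 2.75], [-0.79, 2.1], [0.01, 2.65], [-1.57, 4.71], [0.07, 3.14], [-2.87, 2.87]. Speed limits (rad/s): [2.22, 2.22, 2.79, 3.14, 3.14, 3.14].

## Interface

Orientations are given as [roll, pitch, yaw] about the fixed x, y, z axes, in that order (R = Rz(yaw) Ry(pitch) Rx(roll)).
In Python, from rig import arm, grab_frame, workorder gives the robot as it stands.
- The arm moves only by the tool apply_moves, never from a script. Its argument "increments" is a list of rows, each an object with "xyz": the shift along the world's x, y, z in cm, a list of three; "rotation": the turn, a rotation vector about the world's x, y, z in degrees, a list of three. A call has 1 to 12 rows; each row is the pose to reach, as a shift and turn from the pose commanded when the call began; what a row does not reach only later rows make up. A row lasts 1/12 s, in which the tool goes at most 41.7 mm and 7.16 degrees, less where a joint would pass 70% of its speed; a pose out of reach is approached as far as the arm can. A call with a gripper value outside its range is refused whole. "jaw" is the opening, from 0 (shut) to 1 (fully open), set as the call begins (left out, the last holds). The fingers move at their own pace and stop on an object; "force" is the grip in N (left out, the last holds). Time passes only in rows, so rows that repeat a pose let the fingers close. It gives the time, the measured TCP pose, the force and the opening at its end, in the units of the state.
- arm.observe(): the state, without advancing time (a new reading comes with each control period).
- grab_frame(name): name is "scene" or "side" or "wrist"; returns a dict with "pixels" (480x640x3 uint8, red, green, blue), "fx", "fy", "cx", "cy" (pixels), "rvec" (rotation vector, rad) and "tvec" (3), from world to camera coordinates, as OpenCV has them; the wrist camera has in their place "hand_eye" (4x4, takes a point from camera to tool coordinates, whose origin is the TCP and whose axes are the flange's). Camera axes: x right, y down, z forward; pixel columns grow to the right and rows downward; lengths in m; the calibration is good to about 2 mm. A picture is of the moment at which its call begins: read the wrist's pose just before it. There is no depth.
- workorder.finish_job(): hands the job in, once; it reports no verdict.
The state is a dict: "time": time; "q": joint angles; "qd": joint speeds; "joint_efforts": joint torques, N m; "position": TCP position; "orientation": TCP orientation; "contact_force": force on the tool from outside, world axes, zero at the start; "torque": the same for the moment, N m; "grip_width": finger opening in m.
Only numpy, scipy, OpenCV 4.12 (cv2) and the standard library are available. Lean on these libraries where they do the work, as an engineer would, in place of code of your own. Each camera call takes 0.05 s, during which the arm holds its last target.

## Task

The green cover of the grey parts case leans open past upright. Without gripping it, tip it forward over its balance point so that it starts to fall, catch it from below by its black front tab on a finger while it is still well open, and let it down gently until it is fully shut, never letting it drop. Then take the fingers away and leave the cap, the puck, the can and the bushing standing round the case undisturbed.

Things in the scene. Friction and masses are not known exactly. Their poses are not given: they have to be found in the camera images.
- case: Grey open case, fixed, 130 mm deep (own x), 180 mm wide (own y), 80 mm high; a die ring and a bearing lie inside below the rim. Origin: centre of its underside, on the table. Own z is up; own +x points to the hinge side, own -x to the front, where the cover's free edge comes down. The front looks roughly to the robot's right (world -y).
- hinge (a point): Middle of the cover's hinge line, on the case: 65 mm from its origin along own +x, 80 mm up. The hinge runs along the case's own y; axes as the case's. The cover is a green plate 130 x 180 x 8 mm, 0.2 kg, its underside in the plane of the hinge line, with a black tab at the middle of its free edge.
- cover (a joint): Angle of the cover, rad: 0 shut, level on the rim; 1.57 upright; 1.82 its stop, where it leans back at the start. Above its balance point, about 1.53, it falls back to the stop; below, it falls shut. Damped hinge: left alone it speeds up as it falls (about 0.7 rad/s at 1.1 rad, 1.6 near shut) and takes about two seconds. Carrying it takes up to about 1.3 N at the tab.
- tab_edge (a point): On the axis of the tab's rounded outer edge, a bar of 10 mm diameter, 70 mm long, parallel to the hinge, 165 mm from the hinge line; shut, 4 mm above it. The tab is 70 mm wide, 6 mm thick. Shut, the bar's outer side is 40 mm in front of the case's front wall, 80 mm above the table, with free space below: a finger slanting down toward the case can stand under it.
- yellow_cap: Bystander: loose round yellow cap, 60 mm diameter, 30 mm high, on the table. Origin: centre of its underside.
- puck: Bystander: loose round black puck, 68 mm diameter, 26 mm high, on the table. Origin: centre of its underside.
- can: Bystander: loose yellow spray can with a white cap, 52 mm diameter, 173 mm tall, upright on the table. Origin: centre of its underside.
- bushing: Bystander: loose brass-coloured bushing, 36 mm diameter, 30 mm high, on the table. Origin: centre of its underside.

How it is judged:
On the way, in this order (a step that is already met when the one before it is completed fails the run):
1. the cover has tipped over and is caught well open on a finger (0.5 to 1.25 rad, carried, slower than 0.7 rad/s) (value of joint cover between 0.5 and 1.25 rad and contact force between the fingers and cover above 0.15 N and velocity of joint cover above -0.7 rad/s), for 0.15 s.
2. still carried on the finger when nearly shut (0.08 to 0.4 rad, slower than 0.7 rad/s) (value of joint cover between 0.08 and 0.4 rad and contact force between the fingers and cover above 0.15 N and velocity of joint cover above -0.7 rad/s), for 0.1 s.
At the end, for the whole second after the job is handed in: The cover is shut (within 0.02 rad) and at rest, and the cap, puck, can and bushing stand upright within 15 mm of where they were (value of joint cover below 0.02 rad and velocity of joint cover between -0.05 and 0.05 rad/s and distance of each of yellow_cap, puck, can, bushing from where it was at the start of the episode below 0.015 m and angle between each of yellow_cap, puck, can, bushing's own z axis and vertical below 0.2 rad); the robot touches nothing.
It fails at once if the cover drops: it falls faster than 0.8 rad/s (13 cm/s at the tab) between 0.4 and 0.08 rad (7 to 1.3 cm above the rim) (value of joint cover between 0.08 and 0.4 rad and velocity of joint cover below -0.8 rad/s).
It fails at once if the cover is gripped or forced with more than 20 N (contact force between the fingers and cover above 20 N).
It fails at once if the cap, puck, can or bushing is moved more than 15 mm or lifted (distance of any of yellow_cap, puck, can, bushing from where it was at the start of the episode above 0.015 m).
It also fails if it takes over 48 s, if anything falls off the work surface, if the arm or the gripper's body presses on something with over 40 N, if the wrist force passes 120 N, or if a joint passes its speed limit or range.

## Working session

There is one attempt and no reset: what is moved stays moved. The work goes in short steps, Python scripts to look and compute and a tool call to move; the robot and the scene stay as the last step left them, time stands still between calls to the robot, and variables do not carry over. Pictures are saved under pics/ and viewed, and the job is handed in when it is done.

Besides the shell and the picture viewer there is one more tool, called after "Emit:" as name(argument=value, ...) on one line, values as JSON. apply_moves: Moves the arm, as the interface text tells. Its arguments: {"type":"object","properties":{"increments":{"type":"array"},"jaw":{"type":"number"},"force":{"type":"number"}},"required":["increments"]}

```bash
ls; mkdir -p pics
cat > h.py <<'E'
import numpy as np, cv2
from rig import arm, grab_frame, workorder
def save(name,fn):
    f=grab_frame(name); cv2.imwrite('pics/'+fn,f['pixels'][:,:,::-1]); 
    np.savez('pics/'+fn+'.npz',**f); return f
E
python3 - <<'E'
from h import *
print(arm.observe())
for n in ['scene','side','wrist']:
    f=save(n,n+'0.png'); print(n,{k:v for k,v in f.items() if k!='pixels'})
E
```

```text
pics
{'time': 0.0, 'q': array([ 1.05841320e+00,  3.51252893e-01,  1.65243201e+00,  1.78896623e-05,
        1.13907475e+00, -8.46245428e-02]), 'qd': array([-0.00091459,  0.00172459, -0.00111001, -0.00119087,  0.00084634,
        0.00065537]), 'joint_efforts': array([ 5.98550778e-04, -4.97332299e+01, -2.85248888e+01,  6.98641059e-02,
        2.59009539e-02, -1.33150461e-04]), 'position': array([0.22796314, 0.5001321 , 0.1993893 ]), 'orientation': array([-3.14043120e+00, -1.14820132e-04,  2.71382651e+00]), 'contact_force': array([0.30204038, 0.52514228, 0.00779823]), 'torque': array([-0.0066728 ,  0.00676961, -0.0324061 ]), 'grip_width': 0.09321063798961324}
scene {'fx': 435.6151250382072, 'fy': 435.6151250382072, 'cx': 316.9482477786797, 'cy': 244.54298658128744, 'rvec': array([ 2.19448546, -0.85613168,  0.34563857]), 'tvec': array([-0.38207763,  0.31277866,  0.66477724])}
side {'fx': 447.51924567919724, 'fy': 447.51924567919724, 'cx': 319.2589499725344, 'cy': 238.88989793965976, 'rvec': array([2.10444997e+00, 2.14037667e-02, 4.35894540e-04]), 'tvec': array([-0.52202036,  0.05074158,  0.90867918])}
wrist {'fx': 370.61756606180626, 'fy': 370.61756606180626, 'cx': 318.2299668422987, 'cy': 236.02577191080172, 'hand_eye': array([[-2.89747247e-04, -9.54810362e-01, -2.97215561e-01,
         8.40150840e-02],
       [ 9.99999433e-01,  2.78284780e-05, -1.06427134e-03,
         9.36275846e-04],
       [ 1.02444836e-03, -2.97215701e-01,  9.54809812e-01,
        -1.84852377e-01],
       [ 0.00000000e+00,  0.00000000e+00,  0.00000000e+00,
         1.00000000e+00]])}
```

View pics/scene0.png

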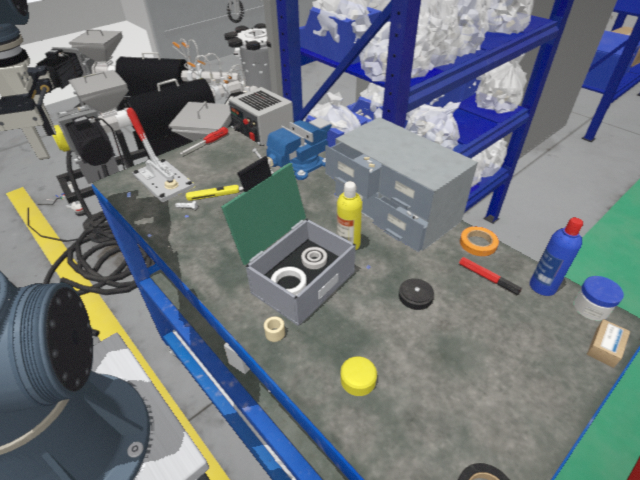

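View pics/side0.png

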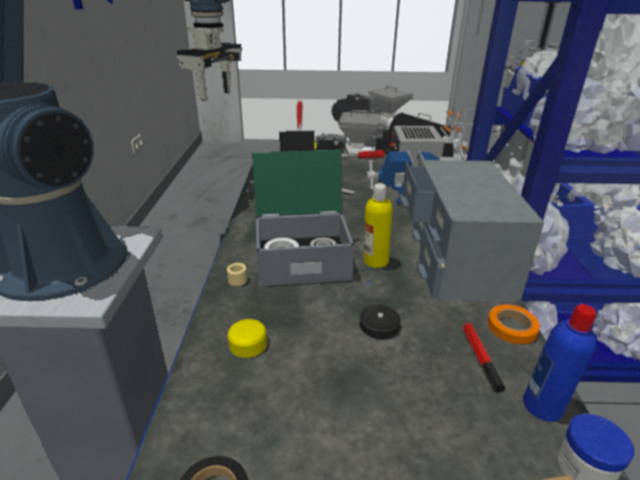

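View pics/wrist0.png

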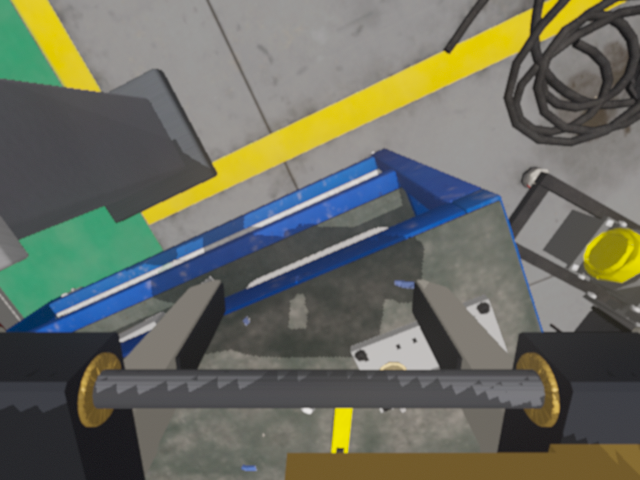

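Scene: the case is at about (300,265), the open cover at (265,210), the can at (350,215), the bushing at (275,328), the cap at (359,375) and the puck at (416,293). The side view shows the case front at about (257–352, 250–280). I'll zoom in on both for the corners.

Run:
```python
import cv2
a=cv2.imread('pics/scene0.png')[150:330,215:375]; cv2.imwrite('pics/sc_z.png',cv2.resize(a,None,fx=3.3,fy=3.3,interpolation=cv2.INTER_CUBIC))
a=cv2.imread('pics/side0.png')[120:300,220:400]; cv2.imwrite('pics/si_z.png',cv2.resize(a,None,fx=3.3,fy=3.3,interpolation=cv2.INTER_CUBIC))
```

```text
(no output)
```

View pics/sc_z.png

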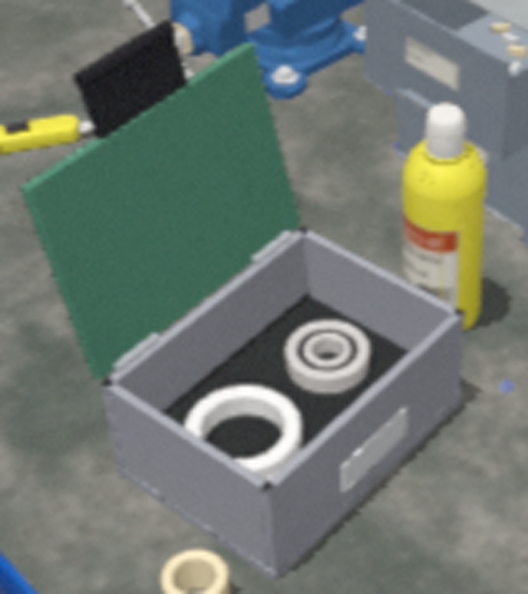

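View pics/si_z.png

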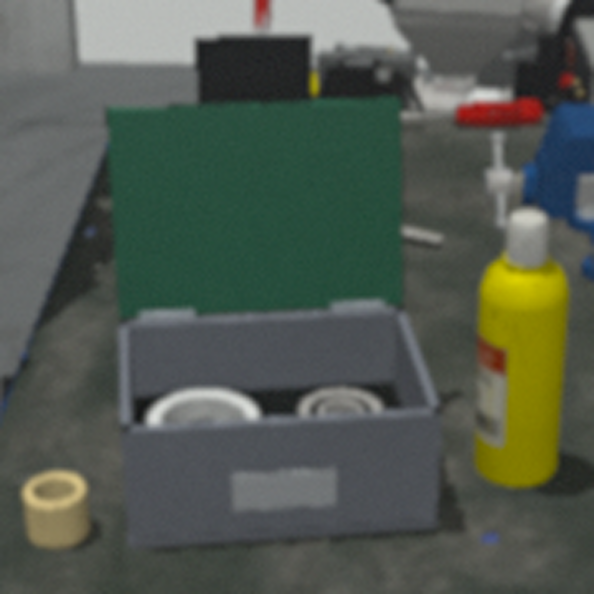

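Rim corners (zoomed scene): (268,487), (462,315), (303,232), (108,388). In the side view they are (124,425), (437,408), (403,312), (121,320). The tab's top corners are also clear in both views.

```bash
cat >> h.py <<'E'
def ray(f,p):
    K=np.array([[f['fx'],0,f['cx']],[0,f['fy'],f['cy']],[0,0,1]]);R=cv2.Rodrigues(f['rvec'])[0]
    return -R.T@f['tvec'], R.T@np.linalg.solve(K,[p[0],p[1],1])
def onz(f,p,z):
    o,d=ray(f,p); return o+d*(z-o[2])/d[2]
def tri(fs,ps):
    A=np.zeros((3,3));b=np.zeros(3)
    for f,p in zip(fs,ps):
        o,d=ray(f,p);d=d/np.linalg.norm(d);M=np.eye(3)-np.outer(d,d);A+=M;b+=M@o
    x=np.linalg.solve(A,b)
    return x
E
python3 - <<'E'
from h import *
np.set_printoptions(precision=4,suppress=True)
s=dict(np.load('pics/scene0.png.npz'));d=dict(np.load('pics/side0.png.npz'))
S=np.array([(268,487),(462,315),(303,232),(108,388),(78,75),(172,25)])/3.3+[215,150]-.35
D=np.array([(124,425),(437,408),(403,312),(121,320),(198,40),(310,38)])/3.3+[220,120]-.35
for a,b in zip(S,D): print(onz(s,a,.08)[:2],onz(d,b,.08)[:2],tri([s,d],[a,b]))
# bystanders
for nm,f in(('scene',s),('side',d)):
    hsv=cv2.cvtColor(f['pixels'],cv2.COLOR_RGB2HSV)
    m=cv2.inRange(hsv,(22,150,80),(35,255,255)); n,l,st,c=cv2.connectedComponentsWithStats(m)
    for i in range(1,n):
        if st[i,4]>200: print(nm,st[i],c[i])
print('bush',onz(s,(275,323),.03),onz(d,(237,267),.03))
print('cap',onz(s,(359,370),.03),onz(d,(248,330),.03));print('puck',onz(s,(416,290),.026),onz(d,(380,318),.026))
print('can cap',tri([s,d],[(350,186),(380,187)]),onz(s,(350,186),.173),onz(d,(380,187),.173))
E
```

```text
[ 0.4098 -0.0634] [ 0.4092 -0.0573] [ 0.4095 -0.0642  0.083 ]
[ 0.5816 -0.0411] [ 0.583 -0.034] [ 0.5815 -0.0414  0.0828]
[0.5629 0.0829] [0.5671 0.0831] [0.5667 0.0872 0.0767]
[0.3899 0.0556] [0.3907 0.0665] [0.3907 0.0555 0.0834]
[0.56   0.3313] [0.386 0.644] [0.4395 0.1171 0.2422]
[0.6517 0.3374] [0.4933 0.6552] [0.5062 0.1211 0.2428]
scene [186 185  53  15 363] [212.4573 192.1653]
scene [   8  188   59   75 1178] [ 36.2895 222.0951]
scene [338 194  24  55 674] [351.1573 213.5786]
scene [ 55 258  36  28 375] [ 70.44   273.1067]
scene [  84  296  106  134 1417] [123.2682 343.3324]
scene [ 341  357   36   39 1126] [358.0222 375.7611]
scene [189 427  40  53 464] [208.8793 460.1078]
side [ 364  198   28   70 1425] [378.7761 231.1039]
side [ 228  319   39   39 1264] [247.0665 337.8663]
bush [ 0.3679 -0.0503  0.03  ] [ 0.366 -0.045  0.03 ]
cap [ 0.4109 -0.22    0.03  ] [ 0.4135 -0.2191  0.03  ]
puck [ 0.6199 -0.1734  0.026 ] [ 0.6243 -0.1806  0.026 ]
can cap [0.6331 0.0262 0.1658] [0.6225 0.0168 0.173 ] [0.6327 0.0151 0.173 ]
```

Case estimate: rim centre about (0.486, 0.009), rotated about 8.6°. The tab predicted from that agrees with its triangulated position. My plan is to straddle the tab with the open jaws. The rear finger tips the cover, the front finger catches it, and I then lower it by moving the tool. First I go up and over, which also gives data for a kinematic check.

Emit:
apply_moves(increments=[{"xyz": [0, 0, 4], "rotation": [0, 0, 4]}, {"xyz": [1, -1, 8], "rotation": [0, 0, 8]}, {"xyz": [3, -4, 11], "rotation": [0, 0, 12]}, {"xyz": [5, -7, 13], "rotation": [0, 0, 16]}, {"xyz": [7, -10, 15], "rotation": [0, 0, 20]}, {"xyz": [9, -13, 17], "rotation": [0, 0, 24]}, {"xyz": [11, -16, 19], "rotation": [0, 0, 28]}, {"xyz": [13, -19, 21], "rotation": [0, 0, 33]}, {"xyz": [15, -22, 22], "rotation": [0, 0, 33]}, {"xyz": [17, -25, 22], "rotation": [0, 0, 33]}, {"xyz": [19, -28, 22], "rotation": [0, 0, 33]}, {"xyz": [20, -31, 22], "rotation": [0, 0, 33]}], jaw=0.75)

```text
time: 1.15
position: [0.4294, 0.1886, 0.4196]
orientation: [-3.141, -0.0, -2.994]
contact_force: [-0.1, 0.6, 0.1]
grip_width: 0.0696
```

Run:
```python
from h import *
np.set_printoptions(precision=4,suppress=True)
o=arm.observe();print({k:o[k] for k in['time','q','position','orientation','contact_force','grip_width']})
from scipy.spatial.transform import Rotation as Ro
q=o['q'];R=Ro.from_euler('xyz',o['orientation']).as_matrix()
for s4 in(1,-1):
  for s6 in (1,-1):
    M=(Ro.from_euler('z',q[0])*Ro.from_euler('y',q[1]+q[2])*Ro.from_euler('z',s4*q[3])*Ro.from_euler('y',q[4])*Ro.from_euler('z',s6*q[5]+np.pi/2)).as_matrix()
    print(s4,s6);print(M-R)
```

```text
{'time': 1.15, 'q': array([ 0.3146,  0.0576,  1.4872, -0.0002,  1.597 , -1.4037]), 'position': array([0.4294, 0.1886, 0.4196]), 'orientation': array([-3.1414, -0.0002, -2.994 ]), 'contact_force': array([-0.0659,  0.5925,  0.083 ]), 'grip_width': 0.06957133025151266}
1 1
[[-0. -0. -0.]
 [-0.  0. -0.]
 [ 0. -0. -0.]]
1 -1
[[ 1.8753  0.6103 -0.    ]
 [ 0.6103 -1.8753 -0.    ]
 [-0.0005  0.0003 -0.    ]]
-1 1
[[ 0.     -0.     -0.0001]
 [-0.     -0.      0.0003]
 [ 0.0001  0.0003 -0.    ]]
-1 -1
[[ 1.8753  0.6103 -0.0001]
 [ 0.6103 -1.8753  0.0003]
 [-0.0005 -0.     -0.    ]]
```

```bash
cat > plan.py <<'E'
from h import *
from scipy.spatial.transform import Rotation as Ro
np.set_printoptions(precision=4,suppress=True)
PSI=np.radians(8.6); ux=np.array([-np.sin(PSI),np.cos(PSI),0]);uy=np.array([-np.cos(PSI),-np.sin(PSI),0]);Z=np.array([0,0,1.])
H=np.array([.486,.009,.08])+.065*ux
def bar(th): 
    s,c=np.sin(th),np.cos(th); return H+ux*(-.165*c+.004*s)+Z*(.165*s+.004*c)
def pose(th,al,bt,bm):
    al=np.radians(al);t=np.cos(al)*ux-np.sin(al)*Z;m=np.sin(al)*ux+np.cos(al)*Z
    return bar(th)-bt*t-bm*m, np.c_[np.cross(m,t),m,t]
def rel(P,P0,o):
    p,R=P; R0=Ro.from_euler('xyz',o)
    return np.round((p-P0)*100,1),np.round((Ro.from_matrix(R)*R0.inv()).as_rotvec(degrees=True),1)
def toolbar(o,th):
    R=Ro.from_euler('xyz',o['orientation']).as_matrix(); return R.T@(bar(th)-o['position'])
E
python3 - <<'E'
from plan import *
o=arm.observe()
print(ux,H,bar(1.82))
p,R=pose(1.82,70,.002,0)
print(p, rel((p,R),o['position'],o['orientation']))
E
```

```text
[-0.1495  0.9888  0.    ] [0.4763 0.0733 0.08  ] [0.4696 0.1173 0.2389]
[0.4697 0.1167 0.2408] (array([  4. ,  -7.2, -17.9]), array([19.8,  3. ,  0.1]))
```

Emit:
apply_moves(increments=[{"xyz": [1, -2, 0], "rotation": [5, 0.8, 0]}, {"xyz": [2, -4, -1], "rotation": [10, 1.5, 0]}, {"xyz": [3, -6, -3], "rotation": [15, 2.3, 0]}, {"xyz": [4, -7.2, -5], "rotation": [19.8, 3, 0.1]}, {"xyz": [4, -7.2, -7], "rotation": [19.8, 3, 0.1]}, {"xyz": [4, -7.2, -8], "rotation": [19.8, 3, 0.1]}, {"xyz": [4, -7.2, -8], "rotation": [19.8, 3, 0.1]}])

```text
time: 1.73
position: [0.4674, 0.1183, 0.3381]
orientation: [2.792, -0.004, -2.992]
contact_force: [0.4, -0.1, 1.2]
grip_width: 0.0696
```

Run:
```python
from plan import *
o=arm.observe()
print(o['q'],o['position'],o['orientation'],o['contact_force'])
save('side','side1.png');save('scene','scene1.png')
P=pose(1.82,70,.002,0)
print(rel(P,o['position'],o['orientation']))
a=cv2.imread('pics/side1.png')[40:300,200:420]; b=cv2.imread('pics/scene1.png')[60:320,180:400]
cv2.imwrite('pics/z1.png',cv2.resize(np.hstack([a,b]),None,fx=1.8,fy=1.8,interpolation=cv2.INTER_CUBIC))
```

```text
[-0.0588  0.1243  1.644   0.3431  1.4594 -1.8317] [0.4674 0.1183 0.3381] [ 2.7919 -0.0042 -2.9921] [ 0.4026 -0.0927  1.2333]
(array([ 0.2, -0.2, -9.7]), array([ 0. , -0.2,  0. ]))
```

View pics/z1.png

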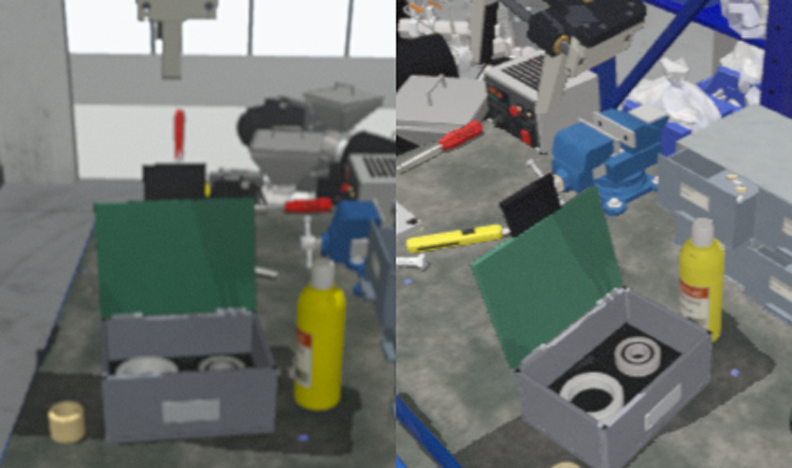

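The fingers hover straight above the tab: side view (171,60) over the tab at (175,185). I'll fit the arm lengths from the three recorded poses to check the final pose.

```bash
cat >> plan.py <<'E'
def Rq(q): return (Ro.from_euler('z',q[0])*Ro.from_euler('y',q[1]+q[2])*Ro.from_euler('z',q[3])*Ro.from_euler('y',q[4])*Ro.from_euler('z',q[5]+np.pi/2)).as_matrix()
data=[([1.0584,.35125,1.65243,0,1.13907,-.08462],[.22796,.50013,.19939]),([.3146,.0576,1.4872,-.0002,1.597,-1.4037],[.4294,.1886,.4196]),([-.0588,.1243,1.644,.3431,1.4594,-1.8317],[.4674,.1183,.3381])]
A=[];b=[]
for q,p in data:
    r=np.array([np.cos(q[0]),np.sin(q[0]),0]);s=q[1]+q[2];z=Rq(q)[:,2];zz=np.zeros(3)
    A.append(np.c_[r,r*np.sin(q[1])+Z*np.cos(q[1]),r*np.sin(s)+Z*np.cos(s),Z,z]);b.append(p)
A=np.vstack(A);b=np.hstack(b);X=np.linalg.lstsq(A,b,rcond=None)[0]
def fk(q):
    r=np.array([np.cos(q[0]),np.sin(q[0]),0]);s=q[1]+q[2];R=Rq(q)
    return X[0]*r+X[1]*(r*np.sin(q[1])+Z*np.cos(q[1]))+X[2]*(r*np.sin(s)+Z*np.cos(s))+X[3]*Z+X[4]*R[:,2],R
from scipy.optimize import least_squares
lo=np.array([-2.75,-.79,.01,-1.57,.07,-2.87]);hi=np.array([2.75,2.1,2.65,4.71,3.14,2.87])
def ik(P,q0):
    def f(q):
        p,R=fk(q);return np.r_[(p-P[0])*5,(R-P[1]).ravel()]
    s=least_squares(f,np.clip(q0,lo+.01,hi-.01),bounds=(lo,hi));return s.x,np.abs(s.fun).max()
E
python3 - <<'E'
from plan import *
print(X,np.abs(A@X-b).max())
q=np.array(data[2][0])
# push 1.82->1.45 rear contact: bm=+(w/2-.005)=.030 ; then catch
for th,al,bt,bm in [(1.82,70,.002,0),(1.82,70,.002,.03),(1.6,70,.002,.03),(1.45,70,.002,.03),(1.1,70,-.004,-.03),(.8,60,-.004,-.03),(.5,50,-.004,-.03),(.2,45,-.004,-.03),(0,45,-.004,-.03),(0,45,-.004,-.02),(0,45,.1,-.02)]:
    P=pose(th,al,bt,bm);q,e=ik(P,q);print(th,al,P[0],q,round(e,4))
E
```

```text
[0.0072 0.4163 0.4385 0.4206 0.4306] 0.04343222509799144
1.82 70 [0.4697 0.1167 0.2408] [-0.0588  0.2097  1.7901  0.3618  1.2384 -1.9156] 0.0
1.82 70 [0.4739 0.0888 0.2305] [-0.1141  0.2351  1.7846  0.3569  1.2373 -1.9726] 0.0
1.6 70 [0.4793 0.0534 0.2364] [-0.1818  0.2522  1.7483  0.3447  1.2764 -2.0262] 0.0
1.45 70 [0.483  0.029  0.2359] [-0.227   0.2718  1.7247  0.3369  1.2939 -2.0651] 0.0
1.1 70 [0.4825 0.032  0.2354] [-0.2215  0.2699  1.7286  0.338   1.2904 -2.0608] 0.0
0.8 60 [ 0.4889 -0.0099  0.2127] [-0.404   0.4361  1.6402  0.4478  1.3804 -2.2818] 0.0
0.5 50 [ 0.4938 -0.0427  0.1788] [-0.5339  0.6457  1.5163  0.5238  1.4809 -2.4391] 0.0
0.2 45 [ 0.4967 -0.0621  0.1351] [-0.59    0.8041  1.4296  0.5504  1.5115 -2.5192] 0.0
0 45 [ 0.4974 -0.0661  0.1024] [-0.5946  0.8596  1.4202  0.5496  1.474  -2.5464] 0.0
0 45 [ 0.4984 -0.0731  0.0953] [-0.6025  0.8797  1.4021  0.5451  1.4754 -2.5525] 0.0
0 45 [ 0.5094 -0.1458  0.1689] [-0.6779  0.8821  1.193   0.5022  1.6854 -2.503 ] 0.0
```

Emit:
apply_moves(increments=[{"xyz": [0.1, -0.1, -2], "rotation": [0, 0, 0]}, {"xyz": [0.2, -0.2, -4], "rotation": [0, 0, 0]}, {"xyz": [0.2, -0.2, -6], "rotation": [0, 0, 0]}, {"xyz": [0.2, -0.2, -7.5], "rotation": [0, 0, 0]}, {"xyz": [0.2, -0.2, -9], "rotation": [0, 0, 0]}, {"xyz": [0.2, -0.2, -9.7], "rotation": [0, 0, 0]}, {"xyz": [0.2, -0.2, -9.7], "rotation": [0, 0, 0]}])

```text
time: 2.42
position: [0.4699, 0.1172, 0.2429]
orientation: [2.792, -0.001, -2.99]
contact_force: [-0.1, 0.2, 0.7]
grip_width: 0.0698
```

Run:
```python
from plan import *
o=arm.observe()
print(o['q'],o['position'],o['orientation'],o['contact_force'],toolbar(o,1.82))
save('side','side2.png');save('scene','scene2.png')
a=cv2.imread('pics/side2.png')[40:300,200:420]; b=cv2.imread('pics/scene2.png')[60:320,180:400]
cv2.imwrite('pics/z2.png',cv2.resize(np.hstack([a,b]),None,fx=1.8,fy=1.8,interpolation=cv2.INTER_CUBIC))
```

```text
[-0.0609  0.206   1.7815  0.36    1.2518 -1.914 ] [0.4699 0.1172 0.2429] [ 2.7921 -0.0008 -2.99  ] [-0.0996  0.151   0.6922] [ 0.0003 -0.0012  0.0038]
```

View pics/z2.png

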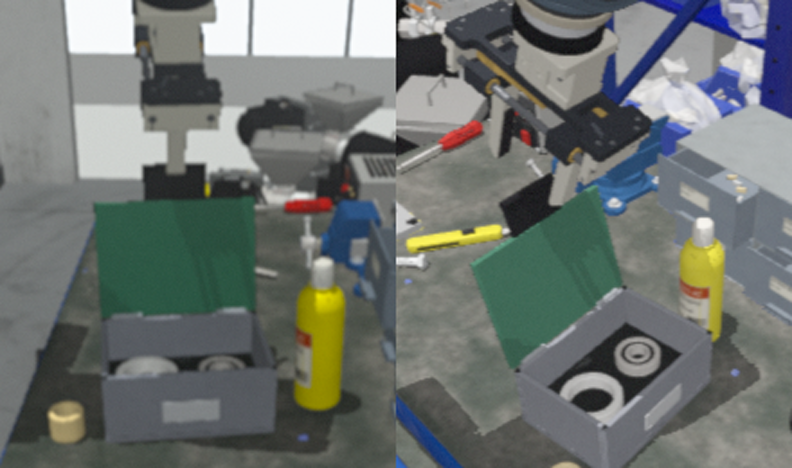

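The tab is straddled: the front finger is before it at (562,180) and the rear finger behind it at (500,140). Next I work out the push.

Run:
```python
from plan import *
o=arm.observe()
for th,bm in [(1.82,.01),(1.82,.02),(1.82,.03),(1.78,.03),(1.74,.03),(1.70,.03),(1.66,.03),(1.62,.03),(1.58,.03),(1.54,.03),(1.5,.03),(1.47,.03),(1.44,.03)]:
    print(th,*rel(pose(th,70,.002,bm),o['position'],o['orientation']))
```

```text
1.82 [ 0.1 -1.  -0.7] [-0.   0.1 -0. ]
1.82 [ 0.2 -1.9 -1. ] [-0.   0.1 -0. ]
1.82 [ 0.3 -2.8 -1.4] [-0.   0.1 -0. ]
1.78 [ 0.4 -3.4 -1.2] [-0.   0.1 -0. ]
1.74 [ 0.5 -4.1 -1.1] [-0.   0.1 -0. ]
1.7 [ 0.6 -4.7 -0.9] [-0.   0.1 -0. ]
1.66 [ 0.7 -5.4 -0.9] [-0.   0.1 -0. ]
1.62 [ 0.8 -6.  -0.8] [-0.   0.1 -0. ]
1.58 [ 0.9 -6.7 -0.8] [-0.   0.1 -0. ]
1.54 [ 1.  -7.3 -0.8] [-0.   0.1 -0. ]
1.5 [ 1.1 -8.  -0.8] [-0.   0.1 -0. ]
1.47 [ 1.2 -8.5 -0.8] [-0.   0.1 -0. ]
1.44 [ 1.3 -9.  -0.8] [-0.   0.1 -0. ]
```

Emit:
apply_moves(increments=[{"xyz": [0.1, -1, -0.7], "rotation": [0, 0, 0]}, {"xyz": [0.2, -1.9, -1], "rotation": [0, 0, 0]}, {"xyz": [0.3, -2.5, -1.2], "rotation": [0, 0, 0]}, {"xyz": [0.35, -2.8, -1.3], "rotation": [0, 0, 0]}, {"xyz": [0.4, -3.3, -1.2], "rotation": [0, 0, 0]}, {"xyz": [0.5, -3.8, -1.1], "rotation": [0, 0, 0]}, {"xyz": [0.55, -4.3, -1], "rotation": [0, 0, 0]}, {"xyz": [0.6, -4.7, -0.9], "rotation": [0, 0, 0]}, {"xyz": [0.7, -5.1, -0.9], "rotation": [0, 0, 0]}, {"xyz": [0.7, -5.4, -0.9], "rotation": [0, 0, 0]}, {"xyz": [0.75, -5.7, -0.8], "rotation": [0, 0, 0]}, {"xyz": [0.8, -6, -0.8], "rotation": [0, 0, 0]}])

```text
time: 3.52
position: [0.4782, 0.0562, 0.2351]
orientation: [2.792, -0.0, -2.992]
contact_force: [0.9, 0.3, -0.5]
grip_width: 0.0698
```

Run:
```python
from plan import *
o=arm.observe()
print(o['q'],o['position'],o['contact_force'])
save('side','side3.png');save('scene','scene3.png')
a=cv2.imread('pics/side3.png')[40:300,200:420]; b=cv2.imread('pics/scene3.png')[60:320,180:400]
cv2.imwrite('pics/z3.png',cv2.resize(np.hstack([a,b]),None,fx=1.8,fy=1.8,interpolation=cv2.INTER_CUBIC))
```

```text
[-0.1831  0.2324  1.7683  0.3448  1.277  -2.0273] [0.4782 0.0562 0.2351] [ 0.8699  0.3353 -0.5229]
```

View pics/z3.png

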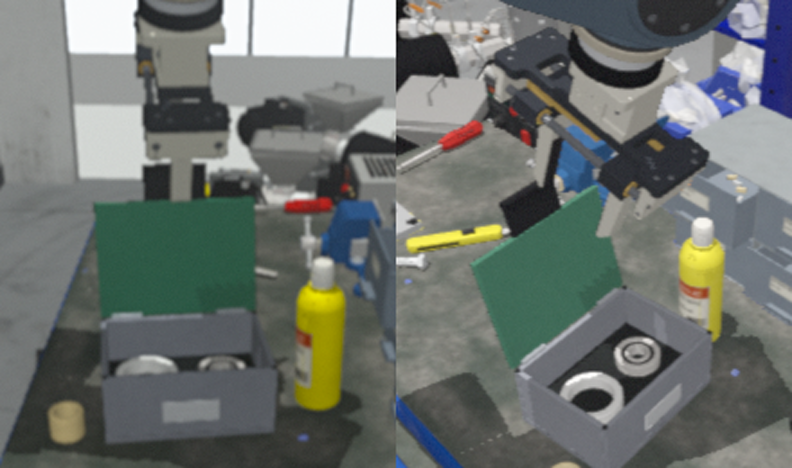

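The cover hasn't moved, so I need to see where the rear finger is relative to the tab.

Run:
```python
import cv2,numpy as np
a=cv2.imread('pics/scene2.png')[100:220,200:330]; b=cv2.imread('pics/scene3.png')[100:220,200:330]
cv2.imwrite('pics/z4.png',cv2.resize(np.hstack([a,b]),None,fx=3,fy=3,interpolation=cv2.INTER_CUBIC))
from plan import *
# project: rear / front finger tip inner centre, bar ends per model
for n in (2,3):
  f=dict(np.load(f'pics/scene{n}.png.npz'));
  pos={2:[.4699,.1172,.2429],3:[.4782,.0562,.2351]}[n];R=Ro.from_euler('xyz',[2.792,-.001,-2.991]).as_matrix()
  pts=[np.array(pos)+R@v for v in ([0,.035,.014],[0,-.035,.014],[0,.035,-.04],[0,-.035,-.04])]+[bar(1.82)+.035*uy,bar(1.82)-.035*uy]
  K=np.array([[f['fx'],0,f['cx']],[0,f['fy'],f['cy']],[0,0,1]])
  uv=cv2.projectPoints(np.array(pts),f['rvec'],f['tvec'],K,None)[0][:,0]
  print(n,((uv-[200,100])*3+[ (n-2)*390,0]).round())
```

```text
2 [[114. 176.]
 [194. 246.]
 [123. 111.]
 [209. 184.]
 [114. 227.]
 [197. 176.]]
3 [[575. 222.]
 [660. 295.]
 [590. 158.]
 [679. 235.]
 [504. 227.]
 [587. 176.]]
```

View pics/z4.png

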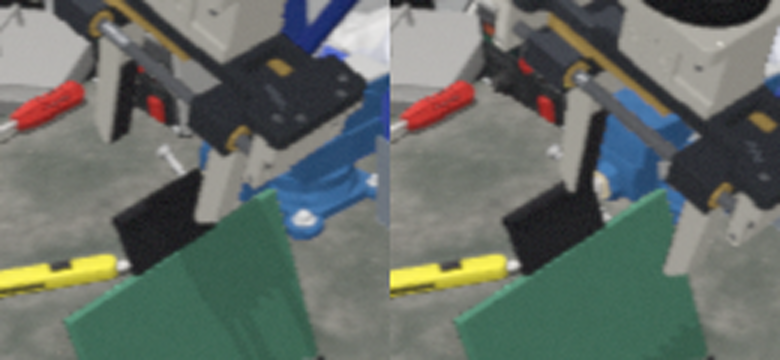

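Run:
```python
from plan import *
a=cv2.imread('pics/side2.png')[80:170,250:350]; b=cv2.imread('pics/side3.png')[80:170,250:350]
cv2.imwrite('pics/z5.png',cv2.resize(np.hstack([a,b]),None,fx=4,fy=4,interpolation=cv2.INTER_CUBIC))
for n in (2,3):
  f=dict(np.load(f'pics/side{n}.png.npz'));
  pos={2:[.4699,.1172,.2429],3:[.4782,.0562,.2351]}[n];R=Ro.from_euler('xyz',[2.792,-.001,-2.991]).as_matrix()
  pts=[np.array(pos)+R@v for v in ([0,.035,.014],[0,-.035,.014],[0,.035,-.04],[0,-.035,-.04])]+[bar(1.82)+.035*uy,bar(1.82)-.035*uy]
  K=np.array([[f['fx'],0,f['cx']],[0,f['fy'],f['cy']],[0,0,1]])
  uv=cv2.projectPoints(np.array(pts),f['rvec'],f['tvec'],K,None)[0][:,0]
  print(n,((uv-[250,80])*4+[ (n-2)*400,0]).round())
```

```text
2 [[173. 188.]
 [185. 276.]
 [174.  96.]
 [187. 184.]
 [108. 218.]
 [249. 214.]]
3 [[582. 241.]
 [596. 337.]
 [584. 147.]
 [598. 243.]
 [508. 218.]
 [649. 214.]]
```

View pics/z5.png

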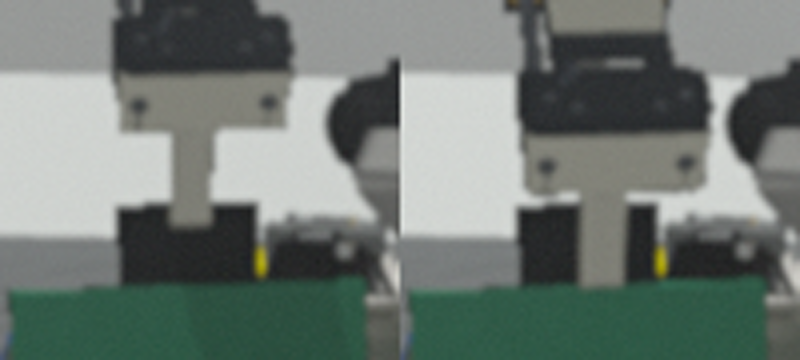

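Both views agree: the fingertips are about 24 mm less far along the tool than the stated length would put them. The rear finger therefore passed over the tab without touching it, and the cover is still at its stop. I'll go up, back and reinsert about 25 mm deeper.

Run:
```python
from plan import *
o=arm.observe()
print(o['time'])
print(rel(pose(1.82,70,-.022-.055,.0),o['position'],o['orientation']))
print(rel(pose(1.82,70,-.022,.0),o['position'],o['orientation']))
```

```text
3.6167
(array([-1.3,  8.7, -6.8]), array([-0., -0.,  0.]))
(array([-1. ,  6.9, -1.7]), array([-0., -0.,  0.]))
```

Emit:
apply_moves(increments=[{"xyz": [0, 0, 2.5], "rotation": [0, 0, 0]}, {"xyz": [-0.1, 0.5, 4], "rotation": [0, 0, 0]}, {"xyz": [-0.4, 3, 4], "rotation": [0, 0, 0]}, {"xyz": [-0.7, 5, 3.5], "rotation": [0, 0, 0]}, {"xyz": [-0.8, 5.5, 2], "rotation": [0, 0, 0]}, {"xyz": [-0.9, 6.2, 0.5], "rotation": [0, 0, 0]}, {"xyz": [-1, 6.7, -1], "rotation": [0, 0, 0]}, {"xyz": [-1, 6.9, -1.7], "rotation": [0, 0, 0]}, {"xyz": [-1, 6.9, -1.7], "rotation": [0, 0, 0]}])

```text
time: 4.37
position: [0.4674, 0.1258, 0.2167]
orientation: [2.792, -0.003, -2.991]
contact_force: [0.8, -0.0, 0.3]
grip_width: 0.0695
```

```bash
cat >> plan.py <<'E'
def look(n):
    save('side',f'side{n}.png');save('scene',f'scene{n}.png')
    a=cv2.imread(f'pics/side{n}.png')[80:280,230:370]; b=cv2.imread(f'pics/scene{n}.png')[90:290,205:345]
    cv2.imwrite(f'pics/v{n}.png',cv2.resize(np.hstack([a,b]),None,fx=2.8,fy=2.8,interpolation=cv2.INTER_CUBIC))
E
python3 - <<'E'
from plan import *
o=arm.observe()
print(o['time'],o['q'],o['position'],o['contact_force'],toolbar(o,1.82))
look(6)
E
```

```text
4.3667 [-0.0436  0.2321  1.8177  0.3703  1.1898 -1.9205] [0.4674 0.1258 0.2167] [ 0.773  -0.0174  0.3168] [-0.0009 -0.0006 -0.0238]
```

View pics/v6.png

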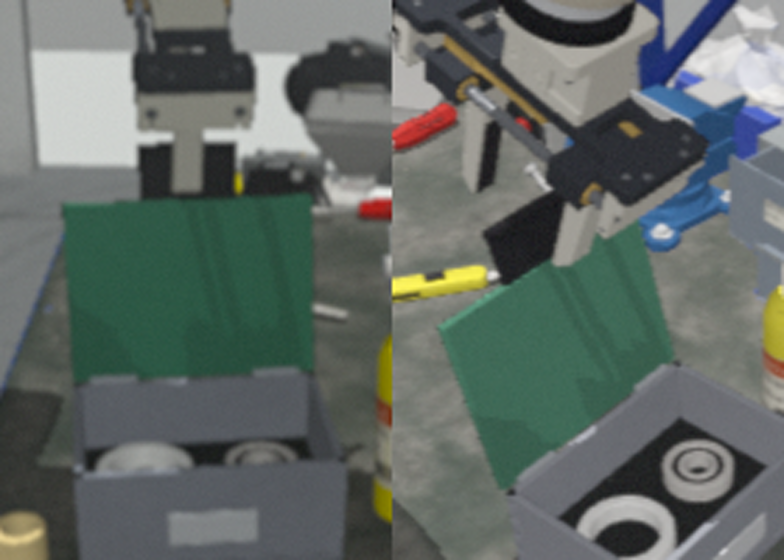

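```bash
cat >> plan.py <<'E'
def plane(f,p,off=0):
    o,d=ray(f,p);n=uy;k=((H+off*uy-o)@n)/(d@n);w=o+d*k-H;return np.array([w@ux,w[2]])*1000
E
python3 - <<'E'
from plan import *
f=dict(np.load('pics/scene6.png.npz'))
cam=ray(f,(0,0))[0];print('cam',cam)
o={'position':np.array([.4674,.1258,.2167])}
al=np.radians(70);t=np.array([np.cos(al),-np.sin(al)]);m=np.array([np.sin(al),np.cos(al)])
w=o['position']-H;c=np.array([w@ux,w[2]])*1000;print('tcp hx,z',c)
for nm,p in {'rear tip right':(490,185),'rear tip left':(465,188),'front tip left':(556,265),'front tip right':(578,260),'tabtop left':(486,232),'tab top mid?':(525,212)}.items():
    P=((p[0]-392)/2.8+205,p[1]/2.8+90)
    for off in (0,.0075,.035):
        h=plane(f,P,off);print(nm,off,h.round(1),'tool m,t',((h-c)@m).round(1),((h-c)@t).round(1))
E
python3 -c "
import cv2
a=cv2.imread('pics/scene6.png')[110:210,205:305];cv2.imwrite('pics/z6.png',cv2.resize(a,None,fx=6,fy=6,interpolation=cv2.INTER_CUBIC))"
```

```text
cam [ 0.1122 -0.4625  0.6777]
tcp hx,z [ 53.2681 136.7   ]
rear tip right 0 [ 74.5 170. ] tool m,t 31.3 -24.1
rear tip right 0.0075 [ 65.1 177.3] tool m,t 25.0 -34.1
rear tip right 0.035 [ 30.8 204.1] tool m,t 1.9 -71.0
rear tip left 0 [101.2 157.5] tool m,t 52.1 -3.2
rear tip left 0.0075 [ 91.4 165. ] tool m,t 45.5 -13.6
rear tip left 0.035 [ 55.3 192.5] tool m,t 21.0 -51.8
front tip left 0 [ 20.1 130.3] tool m,t -33.3 -5.4
front tip left 0.0075 [ 11.7 138.3] tool m,t -38.5 -15.7
front tip left 0.035 [-19.3 167.5] tool m,t -57.6 -53.8
front tip right 0 [ -1.3 143.7] tool m,t -48.9 -25.2
front tip right 0.0075 [ -9.4 151.4] tool m,t -53.9 -35.3
front tip right 0.035 [-39.  179.8] tool m,t -72.0 -72.1
tabtop left 0 [ 86.8 128.4] tool m,t 28.6 19.3
tabtop left 0.0075 [ 77.2 136.4] tool m,t 22.4 8.5
tabtop left 0.035 [ 42.1 165.7] tool m,t -0.6 -31.1
tab top mid? 0 [ 43.5 161.7] tool m,t -0.6 -26.8
tab top mid? 0.0075 [ 34.7 169.2] tool m,t -6.4 -36.8
tab top mid? 0.035 [  2.3 196.4] tool m,t -27.5 -73.5
```

View pics/z6.png

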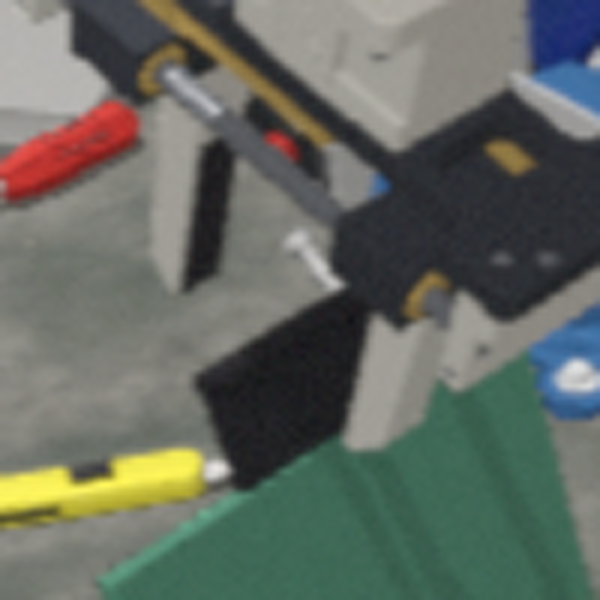

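Run:
```python
from plan import *
f=dict(np.load('pics/scene6.png.npz'))
al=np.radians(70);t=np.array([np.cos(al),-np.sin(al)]);m=np.array([np.sin(al),np.cos(al)])
w=np.array([.4674,.1258,.2167])-H;c=np.array([w@ux,w[2]])*1000
for nm,p in {'rear inner':(184,290),'rear outer':(152,258),'front inner':(345,445),'front outer':(393,450)}.items():
    for off in (.0075,.010):
        h=plane(f,(205+p[0]/6,110+p[1]/6),off);print(nm,off,h.round(1),'tool m,t',((h-c)@m).round(1),((h-c)@t).round(1))
```

```text
rear inner 0.0075 [ 78.5 167.4] tool m,t 34.3 -20.2
rear inner 0.01 [ 75.3 169.9] tool m,t 32.1 -23.7
rear outer 0.0075 [ 91.4 173.8] tool m,t 48.5 -21.8
rear outer 0.01 [ 88.1 176.3] tool m,t 46.3 -25.3
front inner 0.0075 [ 14.4 138.2] tool m,t -36.0 -14.7
front inner 0.01 [ 11.5 140.8] tool m,t -37.8 -18.1
front outer 0.0075 [ -6.4 145.5] tool m,t -53.1 -28.7
front outer 0.01 [ -9.1 148.1] tool m,t -54.7 -32.1
```

By casting rays onto the case's mid-plane, the rear fingertip overlaps the bar by only 1–4 mm. I'll go 15 mm deeper along the tool.

Emit:
apply_moves(increments=[{"xyz": [-0.05, 0.25, -0.7], "rotation": [0, 0, 0]}, {"xyz": [-0.1, 0.5, -1.4], "rotation": [0, 0, 0]}, {"xyz": [-0.1, 0.5, -1.4], "rotation": [0, 0, 0]}])

```text
time: 4.72
position: [0.4666, 0.1306, 0.2029]
orientation: [2.792, -0.002, -2.992]
contact_force: [0.3, 0.1, -0.4]
grip_width: 0.0699
```

Run:
```python
from plan import *
o=arm.observe()
print(o['time'],o['position'],o['contact_force'],toolbar(o,1.82))
look(7); save('wrist','wrist7.png')
```

```text
4.7167 [0.4666 0.1306 0.2029] [ 0.3333  0.0777 -0.3769] [-0.001  -0.0004 -0.0385]
```

View pics/v7.png

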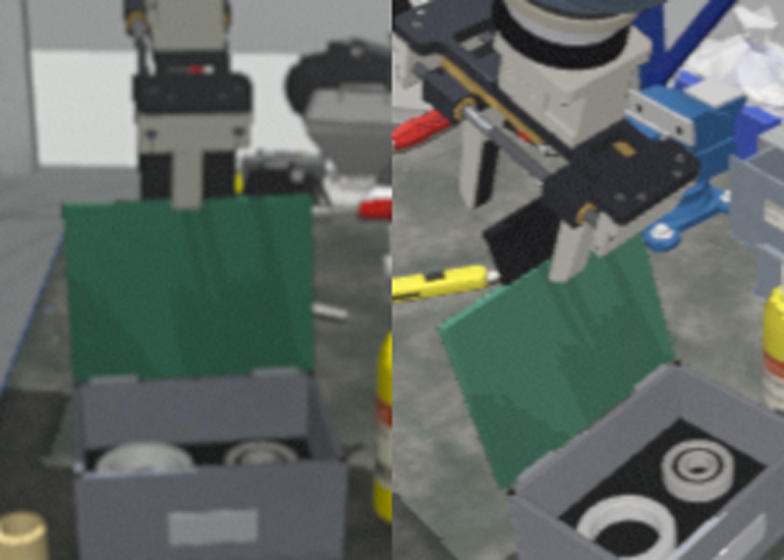

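View pics/wrist7.png

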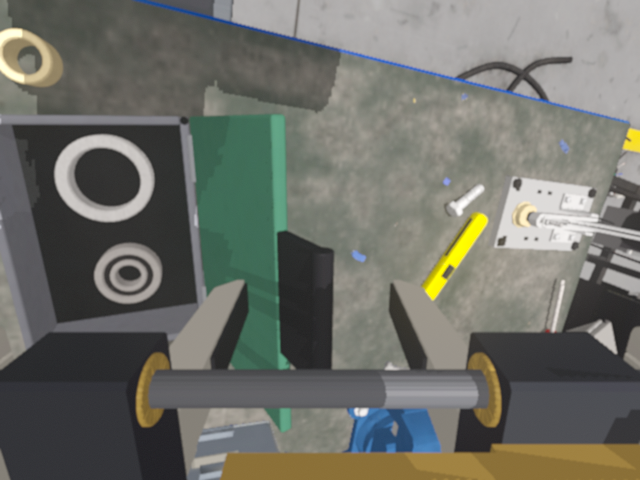

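The wrist view shows the tab, at (305,300), squarely between the fingers, and the hand-eye depth also puts the fingertips about 20 mm behind the TCP. The overlap is about 18 mm, which is good, so I compute the push again.

Run:
```python
from plan import *
o=arm.observe()
for th,bm in [(1.82,.01),(1.82,.02),(1.82,.03),(1.78,.03),(1.74,.03),(1.70,.03),(1.66,.03),(1.62,.03),(1.58,.03),(1.54,.03),(1.5,.03),(1.47,.03),(1.44,.03)]:
    print(th,*rel(pose(th,70,-.034,bm),o['position'],o['orientation']))
```

```text
1.82 [ 0.2 -1.1 -0. ] [-0. -0.  0.]
1.82 [ 0.3 -2.  -0.4] [-0. -0.  0.]
1.82 [ 0.5 -2.9 -0.7] [-0. -0.  0.]
1.78 [ 0.6 -3.6 -0.6] [-0. -0.  0.]
1.74 [ 0.7 -4.2 -0.4] [-0. -0.  0.]
1.7 [ 0.8 -4.9 -0.3] [-0. -0.  0.]
1.66 [ 0.9 -5.5 -0.2] [-0. -0.  0.]
1.62 [ 1.  -6.2 -0.2] [-0. -0.  0.]
1.58 [ 1.1 -6.8 -0.1] [-0. -0.  0.]
1.54 [ 1.2 -7.5 -0.1] [-0. -0.  0.]
1.5 [ 1.3 -8.1 -0.1] [-0. -0.  0.]
1.47 [ 1.3 -8.6 -0.2] [-0. -0.  0.]
1.44 [ 1.4 -9.1 -0.2] [-0. -0.  0.]
```

Emit:
apply_moves(increments=[{"xyz": [0.2, -1.1, 0], "rotation": [0, 0, 0]}, {"xyz": [0.3, -2, -0.3], "rotation": [0, 0, 0]}, {"xyz": [0.4, -2.5, -0.6], "rotation": [0, 0, 0]}, {"xyz": [0.5, -2.9, -0.7], "rotation": [0, 0, 0]}, {"xyz": [0.55, -3.3, -0.6], "rotation": [0, 0, 0]}, {"xyz": [0.6, -3.7, -0.5], "rotation": [0, 0, 0]}, {"xyz": [0.7, -4.1, -0.4], "rotation": [0, 0, 0]}, {"xyz": [0.75, -4.5, -0.4], "rotation": [0, 0, 0]}, {"xyz": [0.8, -4.9, -0.3], "rotation": [0, 0, 0]}, {"xyz": [0.85, -5.2, -0.3], "rotation": [0, 0, 0]}, {"xyz": [0.9, -5.5, -0.2], "rotation": [0, 0, 0]}])

```text
time: 5.78
position: [0.4762, 0.0751, 0.2019]
orientation: [2.792, -0.001, -2.992]
contact_force: [0.0, 0.9, -0.5]
grip_width: 0.07
```

Run:
```python
from plan import *
o=arm.observe()
print(o['time'],o['position'],o['contact_force'],toolbar(o,1.66))
look(8)
```

```text
5.7833 [0.4762 0.0751 0.2019] [ 0.0146  0.8505 -0.5032] [ 0.0002  0.0302 -0.0338]
```

View pics/v8.png

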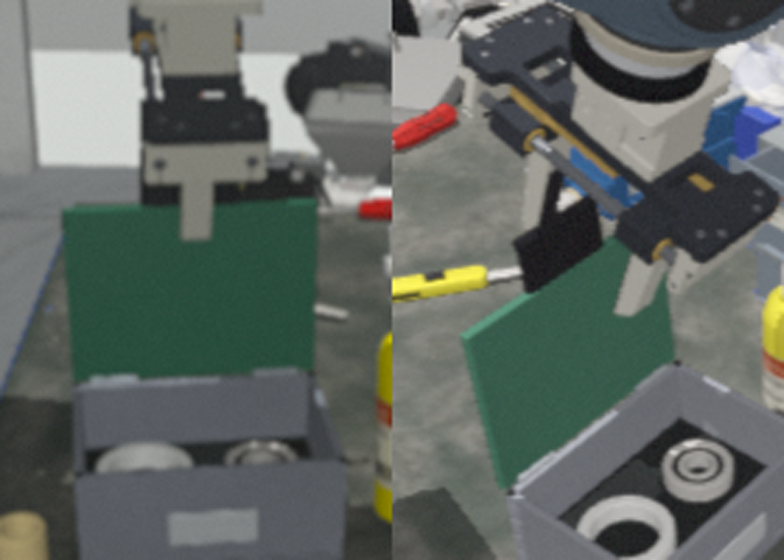

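The cover now follows the rear finger, at about 1.66 rad. I keep pushing slowly through the balance point.

Emit:
apply_moves(increments=[{"xyz": [0.05, -0.3, 0], "rotation": [0, 0, 0]}, {"xyz": [0.1, -0.6, 0], "rotation": [0, 0, 0]}, {"xyz": [0.1, -0.9, 0], "rotation": [0, 0, 0]}, {"xyz": [0.2, -1.2, 0.1], "rotation": [0, 0, 0]}, {"xyz": [0.2, -1.5, 0.1], "rotation": [0, 0, 0]}, {"xyz": [0.3, -1.8, 0.1], "rotation": [0, 0, 0]}, {"xyz": [0.3, -2.1, 0.1], "rotation": [0, 0, 0]}, {"xyz": [0.35, -2.4, 0.1], "rotation": [0, 0, 0]}, {"xyz": [0.4, -2.7, 0.1], "rotation": [0, 0, 0]}, {"xyz": [0.45, -3, 0], "rotation": [0, 0, 0]}, {"xyz": [0.5, -3.2, 0], "rotation": [0, 0, 0]}, {"xyz": [0.5, -3.2, 0], "rotation": [0, 0, 0]}])

```text
time: 6.88
position: [0.4813, 0.043, 0.2018]
orientation: [2.792, -0.001, -2.992]
contact_force: [-0.7, 0.0, 0.9]
grip_width: 0.0699
```

Run:
```python
from plan import *
o=arm.observe()
print(o['time'],o['position'],o['contact_force'],toolbar(o,1.47))
look(9)
```

```text
6.8833 [0.4813 0.043  0.2018] [-0.7122  0.0452  0.9171] [ 0.0004  0.0315 -0.034 ]
```

View pics/v9.png

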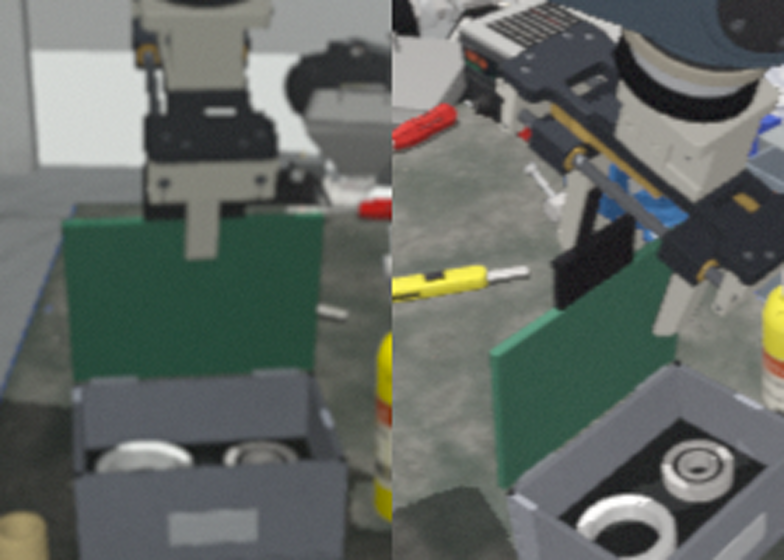

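The cover is just past the balance point, so I hold and let it fall onto the front finger.

Emit:
apply_moves(increments=[{"xyz": [0, 0, 0], "rotation": [0, 0, 0]}, {"xyz": [0, 0, 0], "rotation": [0, 0, 0]}, {"xyz": [0, 0, 0], "rotation": [0, 0, 0]}, {"xyz": [0, 0, 0], "rotation": [0, 0, 0]}, {"xyz": [0, 0, 0], "rotation": [0, 0, 0]}, {"xyz": [0, 0, 0], "rotation": [0, 0, 0]}, {"xyz": [0, 0, 0], "rotation": [0, 0, 0]}, {"xyz": [0, 0, 0], "rotation": [0, 0, 0]}, {"xyz": [0, 0, 0], "rotation": [0, 0, 0]}, {"xyz": [0, 0, 0], "rotation": [0, 0, 0]}])

```text
time: 7.82
position: [0.4812, 0.0434, 0.202]
orientation: [2.792, -0.0, -2.992]
contact_force: [0.9, -0.5, 0.8]
grip_width: 0.0697
```

Run:
```python
from plan import *
o=arm.observe()
print(o['time'],o['position'],o['contact_force'],toolbar(o,1.13))
look(10);save('wrist','wrist10.png')
```

```text
7.8167 [0.4812 0.0434 0.202 ] [ 0.9222 -0.4852  0.7874] [ 0.0004 -0.0244 -0.0397]
```

View pics/v10.png

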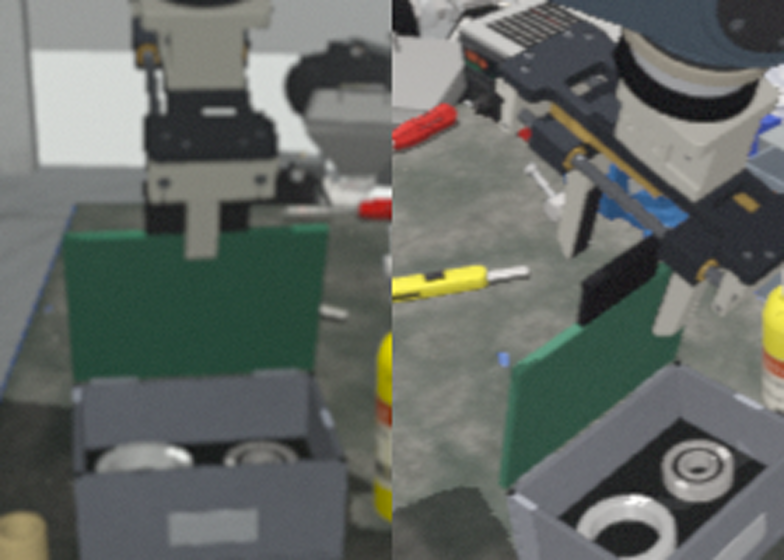

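View pics/wrist10.png

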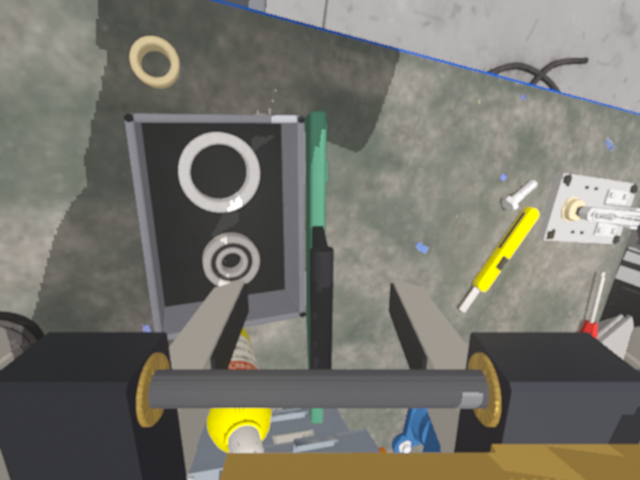

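The cover is falling slowly and is now between the fingers, at about 1.3 rad. I keep holding.

Emit:
apply_moves(increments=[{"xyz": [0, 0, 0], "rotation": [0, 0, 0]}, {"xyz": [0, 0, 0], "rotation": [0, 0, 0]}, {"xyz": [0, 0, 0], "rotation": [0, 0, 0]}, {"xyz": [0, 0, 0], "rotation": [0, 0, 0]}, {"xyz": [0, 0, 0], "rotation": [0, 0, 0]}, {"xyz": [0, 0, 0], "rotation": [0, 0, 0]}, {"xyz": [0, 0, 0], "rotation": [0, 0, 0]}, {"xyz": [0, 0, 0], "rotation": [0, 0, 0]}, {"xyz": [0, 0, 0], "rotation": [0, 0, 0]}, {"xyz": [0, 0, 0], "rotation": [0, 0, 0]}])

```text
time: 8.8
position: [0.4811, 0.0434, 0.2019]
orientation: [2.792, -0.0, -2.992]
contact_force: [-0.2, -0.1, 0.0]
grip_width: 0.0695
```

Run:
```python
from plan import *
o=arm.observe()
print(o['time'],o['position'],o['contact_force'],toolbar(o,1.1),toolbar(o,1.05))
look(11);save('wrist','wrist11.png')
```

```text
8.8 [0.4811 0.0434 0.2019] [-0.1872 -0.1291  0.0407] [ 0.0004 -0.0293 -0.0393] [ 0.0004 -0.0375 -0.0383]
```

View pics/v11.png

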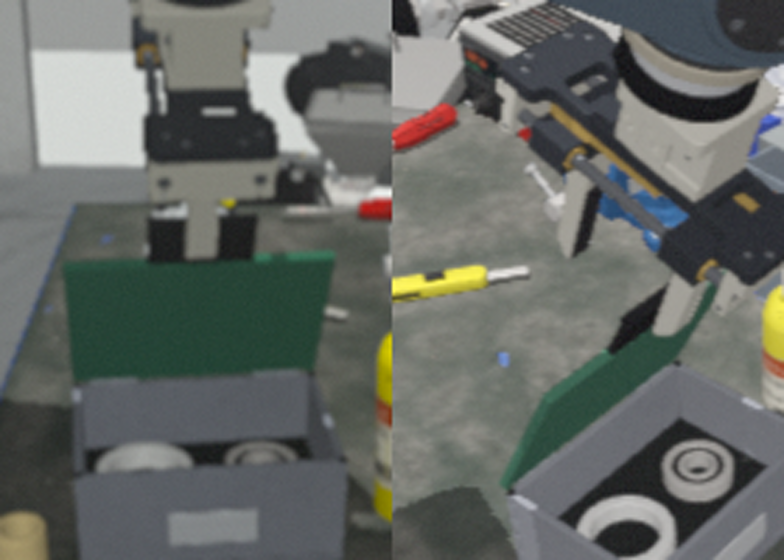

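View pics/wrist11.png

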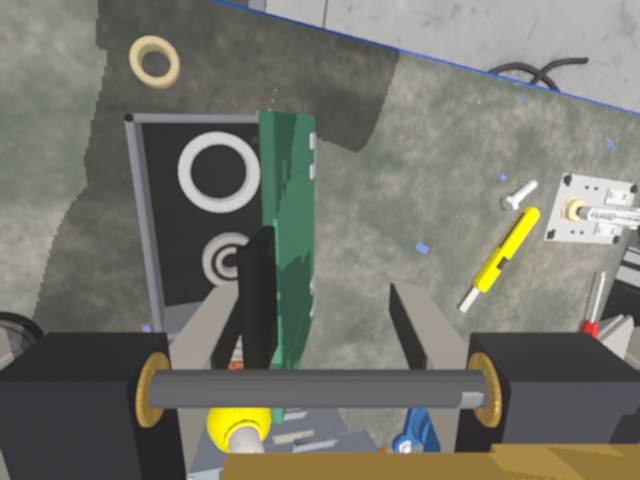

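The cover is caught on the front finger at about 1.1 rad: wrist view has the bar against the left finger at (255,300). Next I plan the lowering.

```bash
cat > low.py <<'E'
from plan import *
def low(ths,bm=-.030):
    o=arm.observe();q=o['q'];print(o['time'],o['position'],o['contact_force'])
    for th in ths:
        al=np.interp(th,[0,.5,1.1],[48,52,70]);bt=np.interp(th,[0,1.1],[-.036,-.039])
        P=pose(th,al,bt,bm);q,e=ik(P,q)
        print(round(th,3),round(al,1),*[list(map(float,v)) for v in rel(P,o['position'],o['orientation'])],q[[3,4,5]].round(2),round(e,3))
E
python3 - <<'E'
from low import *
low([1.1,1.08,1.06,1.04,1.015,.99,.965,.94,.915,.89,.87,.86])
print();low(np.arange(.85,-.05,-.1))
E
```

```text
8.95 [0.4812 0.0434 0.2019] [-0.33   -1.1102 -0.1718]
1.1 70.0 [-0.0, 0.0, 0.1] [-0.0, -0.0, 0.0] [ 0.35  1.21 -2.07] 0.0
1.08 69.4 [-0.0, -0.2, -0.0] [0.6, 0.1, 0.0] [ 0.36  1.22 -2.08] 0.0
1.06 68.8 [0.0, -0.5, -0.1] [1.2, 0.1, 0.0] [ 0.37  1.22 -2.1 ] 0.0
1.04 68.2 [0.1, -0.8, -0.3] [1.8, 0.2, 0.0] [ 0.37  1.23 -2.12] 0.0
1.015 67.4 [0.1, -1.1, -0.4] [2.5, 0.4, 0.0] [ 0.38  1.23 -2.13] 0.0
0.99 66.7 [0.2, -1.4, -0.5] [3.2, 0.5, 0.0] [ 0.39  1.24 -2.15] 0.0
0.965 66.0 [0.2, -1.7, -0.7] [4.0, 0.6, 0.0] [ 0.4   1.25 -2.17] 0.0
0.94 65.2 [0.3, -2.0, -0.9] [4.7, 0.7, 0.0] [ 0.41  1.26 -2.19] 0.0
0.915 64.4 [0.3, -2.3, -1.1] [5.5, 0.8, 0.0] [ 0.42  1.26 -2.21] 0.0
0.89 63.7 [0.4, -2.6, -1.2] [6.2, 0.9, 0.0] [ 0.43  1.27 -2.22] 0.0
0.87 63.1 [0.4, -2.9, -1.4] [6.8, 1.0, 0.0] [ 0.43  1.28 -2.24] 0.0
0.86 62.8 [0.4, -3.0, -1.5] [7.1, 1.0, 0.0] [ 0.44  1.28 -2.24] 0.0

8.95 [0.4812 0.0434 0.2019] [-0.33   -1.1102 -0.1718]
0.85 62.5 [0.4, -3.1, -1.5] [7.4, 1.1, 0.0] [ 0.44  1.28 -2.25] 0.0
0.75 59.5 [0.6, -4.2, -2.4] [10.4, 1.5, 0.0] [ 0.47  1.31 -2.31] 0.0
0.65 56.5 [0.8, -5.2, -3.4] [13.3, 2.0, 0.0] [ 0.49  1.34 -2.36] 0.0
0.55 53.5 [0.9, -6.1, -4.5] [16.3, 2.4, 0.0] [ 0.52  1.37 -2.41] 0.0
0.45 51.6 [1.0, -6.9, -5.7] [18.2, 2.7, 0.0] [ 0.53  1.38 -2.45] 0.0
0.35 50.8 [1.1, -7.6, -7.1] [19.0, 2.8, 0.0] [ 0.53  1.38 -2.47] 0.0
0.25 50.0 [1.2, -8.1, -8.6] [19.8, 3.0, 0.0] [ 0.54  1.38 -2.49] 0.0
0.15 49.2 [1.2, -8.5, -10.1] [20.5, 3.1, 0.0] [ 0.54  1.37 -2.51] 0.0
0.05 48.4 [1.3, -8.7, -11.7] [21.3, 3.2, 0.0] [ 0.55  1.37 -2.53] 0.0
```

Emit:
apply_moves(increments=[{"xyz": [0, 0, 0], "rotation": [0, 0, 0]}, {"xyz": [0, 0, 0], "rotation": [0, 0, 0]}, {"xyz": [0, -0.2, 0], "rotation": [0.6, 0.1, 0]}, {"xyz": [0, -0.5, -0.1], "rotation": [1.2, 0.15, 0]}, {"xyz": [0.1, -0.8, -0.3], "rotation": [1.8, 0.25, 0]}, {"xyz": [0.1, -1.1, -0.4], "rotation": [2.5, 0.4, 0]}, {"xyz": [0.2, -1.4, -0.5], "rotation": [3.2, 0.5, 0]}, {"xyz": [0.2, -1.7, -0.7], "rotation": [4, 0.6, 0]}, {"xyz": [0.3, -2, -0.9], "rotation": [4.7, 0.7, 0]}, {"xyz": [0.3, -2.3, -1.1], "rotation": [5.5, 0.8, 0]}, {"xyz": [0.4, -2.6, -1.2], "rotation": [6.2, 0.9, 0]}, {"xyz": [0.4, -2.9, -1.4], "rotation": [6.8, 1, 0]}])

```text
time: 9.95
position: [0.4853, 0.014, 0.1878]
orientation: [2.671, 0.0, -2.992]
contact_force: [-0.2, -0.4, 0.2]
grip_width: 0.07
```

Run:
```python
from low import *
look(12);save('wrist','wrist12.png')
low([.87,.85,.825,.8,.775,.75,.725,.7,.675,.65,.625,.6,.58])
```

```text
10.1 [0.4851 0.0141 0.1877] [-0.488  -0.5003 -0.8442]
0.87 63.1 [0.0, 0.1, 0.0] [-0.0, -0.0, 0.0] [ 0.43  1.28 -2.24] 0.0
0.85 62.5 [0.0, -0.2, -0.1] [0.6, 0.1, 0.0] [ 0.44  1.28 -2.25] 0.0
0.825 61.8 [0.1, -0.5, -0.3] [1.3, 0.2, 0.0] [ 0.45  1.29 -2.26] 0.0
0.8 61.0 [0.1, -0.7, -0.5] [2.1, 0.3, 0.0] [ 0.45  1.3  -2.28] 0.0
0.775 60.2 [0.2, -1.0, -0.8] [2.8, 0.4, 0.0] [ 0.46  1.3  -2.3 ] 0.0
0.75 59.5 [0.2, -1.3, -1.0] [3.6, 0.5, 0.0] [ 0.47  1.31 -2.31] 0.0
0.725 58.8 [0.2, -1.5, -1.2] [4.3, 0.6, 0.0] [ 0.47  1.32 -2.32] 0.0
0.7 58.0 [0.3, -1.8, -1.5] [5.0, 0.7, 0.0] [ 0.48  1.32 -2.34] 0.0
0.675 57.2 [0.3, -2.1, -1.7] [5.8, 0.8, 0.0] [ 0.49  1.33 -2.35] 0.0
0.65 56.5 [0.4, -2.3, -2.0] [6.5, 1.0, 0.0] [ 0.49  1.34 -2.36] 0.0
0.625 55.8 [0.4, -2.5, -2.2] [7.3, 1.1, 0.0] [ 0.5   1.35 -2.38] 0.0
0.6 55.0 [0.4, -2.8, -2.5] [8.0, 1.2, 0.0] [ 0.5   1.35 -2.39] 0.0
0.58 54.4 [0.5, -2.9, -2.7] [8.6, 1.3, 0.0] [ 0.51  1.36 -2.4 ] 0.0
```

View pics/v12.png

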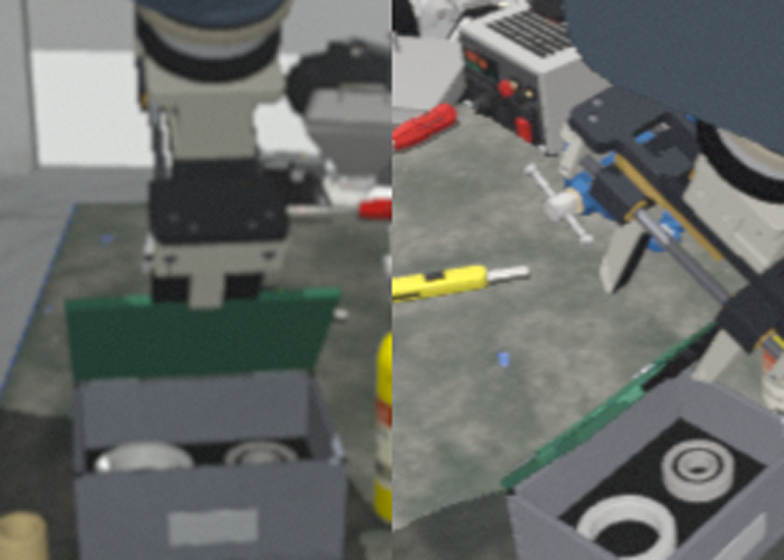

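View pics/wrist12.png

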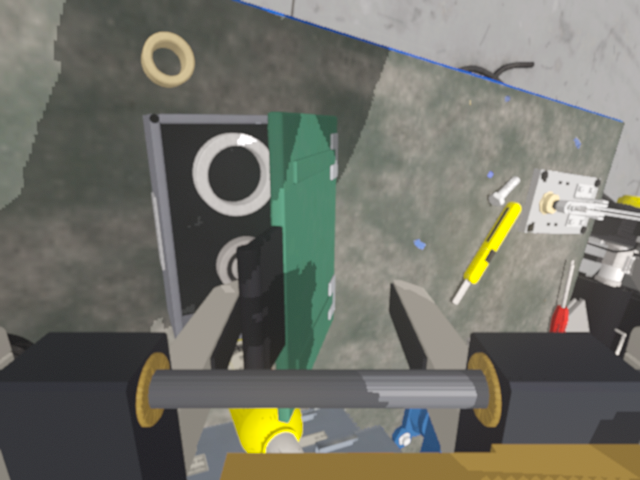

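The cover is carried down to about 0.87 rad, with the bar still against the left finger at (245,300). I continue lowering.

Emit:
apply_moves(increments=[{"xyz": [0, -0.2, -0.1], "rotation": [0.6, 0.1, 0]}, {"xyz": [0.1, -0.5, -0.3], "rotation": [1.3, 0.2, 0]}, {"xyz": [0.1, -0.7, -0.5], "rotation": [2.1, 0.3, 0]}, {"xyz": [0.15, -1, -0.75], "rotation": [2.8, 0.4, 0]}, {"xyz": [0.2, -1.25, -1], "rotation": [3.6, 0.5, 0]}, {"xyz": [0.2, -1.5, -1.2], "rotation": [4.3, 0.6, 0]}, {"xyz": [0.3, -1.8, -1.5], "rotation": [5, 0.7, 0]}, {"xyz": [0.3, -2.05, -1.7], "rotation": [5.8, 0.8, 0]}, {"xyz": [0.4, -2.3, -2], "rotation": [6.5, 1, 0]}, {"xyz": [0.4, -2.5, -2.2], "rotation": [7.3, 1.1, 0]}, {"xyz": [0.4, -2.75, -2.5], "rotation": [8, 1.2, 0]}, {"xyz": [0.5, -2.9, -2.7], "rotation": [8.6, 1.3, 0]}])

```text
time: 11.1
position: [0.49, -0.0149, 0.1605]
orientation: [2.519, -0.0, -2.992]
contact_force: [-0.4, -0.8, 0.3]
grip_width: 0.0697
```

Run:
```python
from low import *
look(13);save('wrist','wrist13.png')
low([.58,.56,.535,.51,.485,.46,.435,.41,.385,.36,.34,.32,.31])
```

```text
11.25 [ 0.4901 -0.0147  0.1607] [-0.6205 -0.1454 -0.6155]
0.58 54.4 [-0.0, -0.1, 0.0] [-0.0, -0.0, 0.0] [ 0.51  1.36 -2.4 ] 0.0
0.56 53.8 [-0.0, -0.2, -0.2] [0.6, 0.1, 0.0] [ 0.51  1.37 -2.41] 0.0
0.535 53.0 [0.0, -0.4, -0.5] [1.3, 0.2, 0.0] [ 0.52  1.37 -2.42] 0.0
0.51 52.3 [0.0, -0.6, -0.8] [2.1, 0.3, 0.0] [ 0.52  1.38 -2.43] 0.0
0.485 51.9 [0.1, -0.8, -1.1] [2.5, 0.3, 0.0] [ 0.53  1.39 -2.44] 0.0
0.46 51.7 [0.1, -1.0, -1.4] [2.7, 0.4, 0.0] [ 0.53  1.38 -2.45] 0.0
0.435 51.5 [0.1, -1.2, -1.8] [2.9, 0.4, 0.0] [ 0.53  1.38 -2.45] 0.0
0.41 51.3 [0.2, -1.4, -2.1] [3.1, 0.4, 0.0] [ 0.53  1.38 -2.46] 0.0
0.385 51.1 [0.2, -1.6, -2.5] [3.3, 0.5, 0.0] [ 0.53  1.38 -2.46] 0.0
0.36 50.9 [0.2, -1.7, -2.9] [3.5, 0.5, 0.0] [ 0.53  1.38 -2.47] 0.0
0.34 50.7 [0.2, -1.8, -3.1] [3.6, 0.5, 0.0] [ 0.53  1.38 -2.47] 0.0
0.32 50.6 [0.2, -2.0, -3.4] [3.8, 0.5, 0.0] [ 0.53  1.38 -2.48] 0.0
0.31 50.5 [0.3, -2.0, -3.6] [3.9, 0.6, 0.0] [ 0.53  1.38 -2.48] 0.0
```

View pics/v13.png

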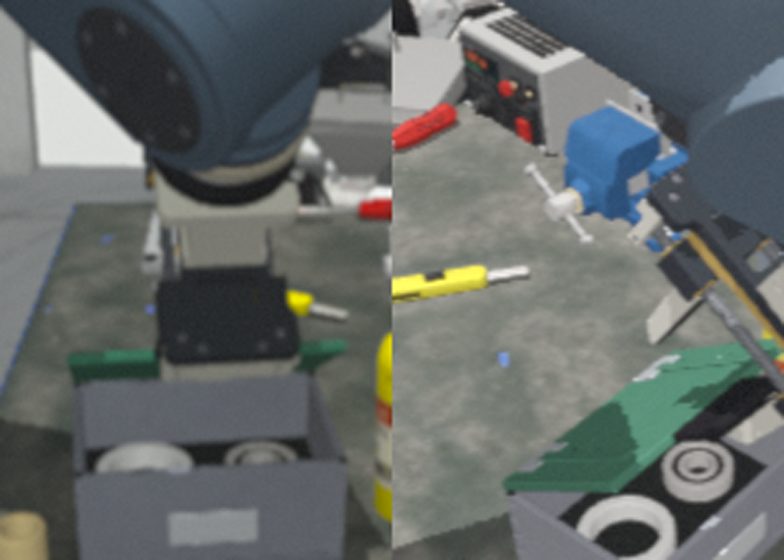

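View pics/wrist13.png

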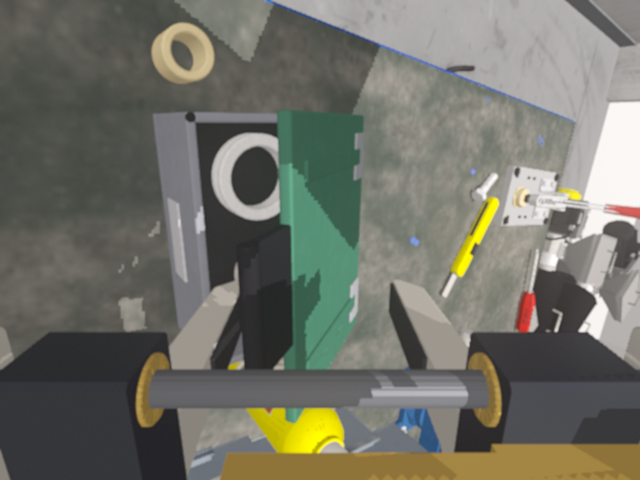

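The cover is at about 0.58 rad and still resting on the left finger, with its edge at (240,300). I continue at the same pace.

Emit:
apply_moves(increments=[{"xyz": [0, -0.2, -0.2], "rotation": [0.6, 0.1, 0]}, {"xyz": [0, -0.4, -0.5], "rotation": [1.3, 0.2, 0]}, {"xyz": [0.05, -0.6, -0.8], "rotation": [2.1, 0.3, 0]}, {"xyz": [0.1, -0.8, -1.1], "rotation": [2.5, 0.3, 0]}, {"xyz": [0.1, -1, -1.4], "rotation": [2.7, 0.4, 0]}, {"xyz": [0.1, -1.2, -1.75], "rotation": [2.9, 0.4, 0]}, {"xyz": [0.2, -1.4, -2.1], "rotation": [3.1, 0.4, 0]}, {"xyz": [0.2, -1.55, -2.45], "rotation": [3.3, 0.5, 0]}, {"xyz": [0.2, -1.7, -2.8], "rotation": [3.5, 0.5, 0]}, {"xyz": [0.2, -1.8, -3.1], "rotation": [3.6, 0.5, 0]}, {"xyz": [0.2, -1.95, -3.4], "rotation": [3.8, 0.5, 0]}, {"xyz": [0.3, -2, -3.55], "rotation": [3.9, 0.6, 0]}])

```text
time: 12.25
position: [0.4929, -0.0347, 0.125]
orientation: [2.451, -0.001, -2.992]
contact_force: [0.1, -1.0, -1.7]
grip_width: 0.0696
```

Run:
```python
from low import *
look(14);save('wrist','wrist14.png')
low([.31,.29,.27,.25,.23,.21,.19,.17,.15,.13,.11,.09,.07])
low([.05,.03,.01,-.01,-.02,-.03,-.04])
```

```text
12.4 [ 0.4931 -0.0346  0.1253] [ 0.1658 -0.0828 -1.3602]
0.31 50.5 [-0.0, -0.0, -0.1] [-0.0, -0.0, -0.0] [ 0.53  1.38 -2.48] 0.0
0.29 50.3 [-0.0, -0.1, -0.3] [0.1, -0.0, -0.0] [ 0.53  1.38 -2.49] 0.0
0.27 50.2 [-0.0, -0.2, -0.6] [0.3, 0.0, -0.0] [ 0.53  1.38 -2.49] 0.0
0.25 50.0 [-0.0, -0.3, -0.9] [0.4, 0.0, -0.0] [ 0.54  1.38 -2.49] 0.0
0.23 49.8 [0.0, -0.4, -1.2] [0.6, 0.1, -0.0] [ 0.54  1.38 -2.5 ] 0.0
0.21 49.7 [0.0, -0.5, -1.5] [0.8, 0.1, -0.0] [ 0.54  1.38 -2.5 ] 0.0
0.19 49.5 [0.0, -0.6, -1.9] [0.9, 0.1, -0.0] [ 0.54  1.38 -2.51] 0.0
0.17 49.4 [0.0, -0.6, -2.2] [1.1, 0.1, -0.0] [ 0.54  1.37 -2.51] 0.0
0.15 49.2 [0.1, -0.7, -2.5] [1.2, 0.2, -0.0] [ 0.54  1.37 -2.51] 0.0
0.13 49.0 [0.1, -0.7, -2.8] [1.4, 0.2, -0.0] [ 0.54  1.37 -2.52] 0.0
0.11 48.9 [0.1, -0.8, -3.1] [1.6, 0.2, -0.0] [ 0.54  1.37 -2.52] 0.0
0.09 48.7 [0.1, -0.8, -3.4] [1.7, 0.2, -0.0] [ 0.54  1.37 -2.53] 0.0
0.07 48.6 [0.1, -0.9, -3.7] [1.9, 0.3, -0.0] [ 0.55  1.37 -2.53] 0.0
12.4 [ 0.4931 -0.0346  0.1253] [ 0.1658 -0.0828 -1.3602]
0.05 48.4 [0.1, -0.9, -4.0] [2.0, 0.3, -0.0] [ 0.55  1.37 -2.53] 0.0
0.03 48.2 [0.1, -0.9, -4.3] [2.2, 0.3, -0.0] [ 0.55  1.37 -2.54] 0.0
0.01 48.1 [0.1, -0.9, -4.6] [2.3, 0.3, -0.0] [ 0.55  1.36 -2.54] 0.0
-0.01 48.0 [0.1, -0.9, -5.0] [2.4, 0.3, -0.0] [ 0.55  1.36 -2.55] 0.0
-0.02 48.0 [0.1, -0.9, -5.1] [2.4, 0.3, -0.0] [ 0.55  1.36 -2.55] 0.0
-0.03 48.0 [0.1, -0.9, -5.3] [2.4, 0.3, -0.0] [ 0.55  1.36 -2.55] 0.0
-0.04 48.0 [0.1, -0.9, -5.5] [2.4, 0.3, -0.0] [ 0.55  1.35 -2.55] 0.0
```

View pics/side14.png

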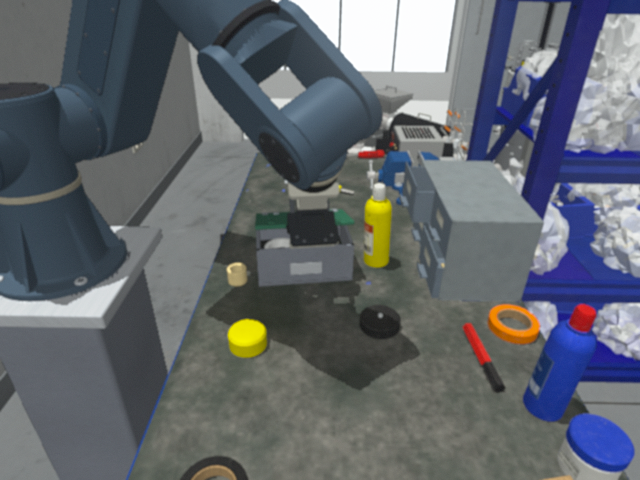

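View pics/wrist14.png

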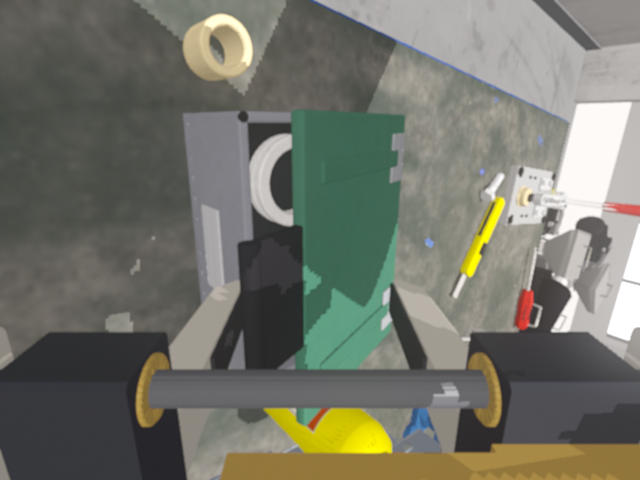

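The cover is at about 0.31 rad, carried, with its edge on the left finger at (240,280). The bystanders are in place, and I continue gently.

Emit:
apply_moves(increments=[{"xyz": [0, -0.1, -0.3], "rotation": [0.1, 0, 0]}, {"xyz": [0, -0.2, -0.6], "rotation": [0.3, 0, 0]}, {"xyz": [0, -0.3, -0.9], "rotation": [0.4, 0, 0]}, {"xyz": [0, -0.4, -1.2], "rotation": [0.6, 0.1, 0]}, {"xyz": [0, -0.5, -1.5], "rotation": [0.8, 0.1, 0]}, {"xyz": [0, -0.6, -1.85], "rotation": [0.9, 0.1, 0]}, {"xyz": [0, -0.6, -2.15], "rotation": [1.1, 0.1, 0]}, {"xyz": [0.1, -0.7, -2.5], "rotation": [1.2, 0.2, 0]}, {"xyz": [0.1, -0.75, -2.75], "rotation": [1.4, 0.2, 0]}, {"xyz": [0.1, -0.8, -3], "rotation": [1.5, 0.2, 0]}, {"xyz": [0.1, -0.8, -3.2], "rotation": [1.6, 0.2, 0]}, {"xyz": [0.1, -0.85, -3.4], "rotation": [1.7, 0.2, 0]}])

```text
time: 13.4
position: [0.4942, -0.0431, 0.0912]
orientation: [2.421, 0.001, -2.992]
contact_force: [0.4, -0.4, -0.6]
grip_width: 0.0698
```

Run:
```python
from low import *
look(15);save('wrist','wrist15.png')
low([.09,.07,.05,.03,.01,-.01,-.03,-.05,-.07])
```

```text
13.55 [ 0.4941 -0.0431  0.0913] [ 0.0538 -0.9791 -0.8   ]
0.09 48.7 [-0.0, 0.0, 0.0] [0.0, 0.0, 0.0] [ 0.54  1.37 -2.53] 0.0
0.07 48.6 [-0.0, -0.0, -0.3] [0.2, 0.1, 0.0] [ 0.55  1.37 -2.53] 0.0
0.05 48.4 [-0.0, -0.0, -0.6] [0.3, 0.1, 0.0] [ 0.55  1.37 -2.53] 0.0
0.03 48.2 [-0.0, -0.1, -0.9] [0.5, 0.1, 0.0] [ 0.55  1.37 -2.54] 0.0
0.01 48.1 [-0.0, -0.1, -1.2] [0.6, 0.1, 0.0] [ 0.55  1.36 -2.54] 0.0
-0.01 48.0 [-0.0, -0.1, -1.6] [0.7, 0.2, 0.0] [ 0.55  1.36 -2.55] 0.0
-0.03 48.0 [-0.0, -0.1, -1.9] [0.7, 0.2, 0.0] [ 0.55  1.36 -2.55] 0.0
-0.05 48.0 [-0.0, -0.1, -2.2] [0.7, 0.2, 0.0] [ 0.55  1.35 -2.55] 0.0
-0.07 48.0 [-0.0, -0.1, -2.6] [0.7, 0.2, 0.0] [ 0.55  1.35 -2.55] 0.0
```

View pics/wrist15.png

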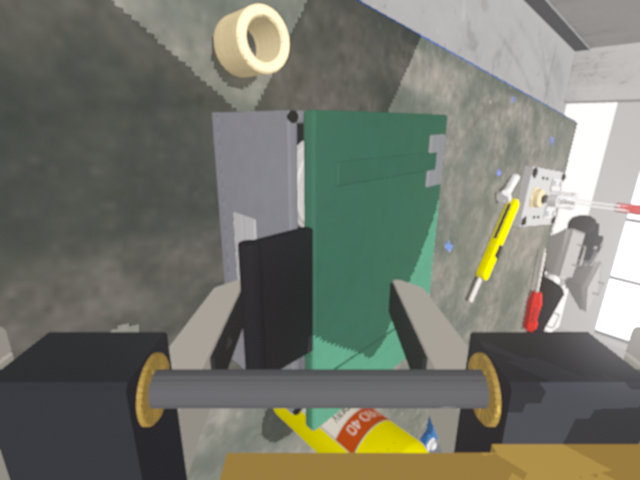

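View pics/v15.png

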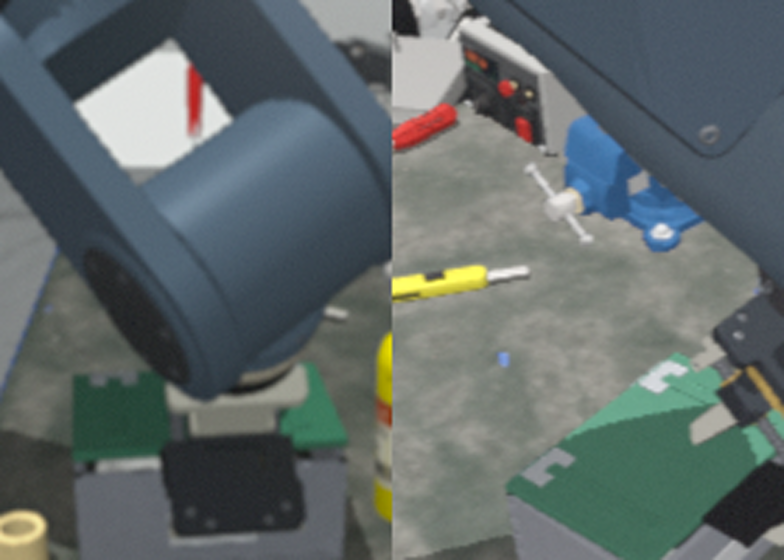

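About 0.09 rad remain, still carried: the bar lies on the left finger at (245,290). Now I set it down.

Emit:
apply_moves(increments=[{"xyz": [0, 0, -0.2], "rotation": [0.1, 0, 0]}, {"xyz": [0, 0, -0.4], "rotation": [0.2, 0, 0]}, {"xyz": [0, 0, -0.6], "rotation": [0.3, 0, 0]}, {"xyz": [0, 0, -0.8], "rotation": [0.4, 0, 0]}, {"xyz": [0, 0, -1], "rotation": [0.5, 0, 0]}, {"xyz": [0, 0, -1.2], "rotation": [0.6, 0, 0]}, {"xyz": [0, -0.1, -1.4], "rotation": [0.7, 0.1, 0]}, {"xyz": [0, -0.1, -1.6], "rotation": [0.7, 0.1, 0]}, {"xyz": [0, -0.1, -1.8], "rotation": [0.7, 0.1, 0]}, {"xyz": [0, -0.1, -2], "rotation": [0.7, 0.1, 0]}, {"xyz": [0, -0.1, -2.2], "rotation": [0.7, 0.1, 0]}, {"xyz": [0, -0.1, -2.2], "rotation": [0.7, 0.1, 0]}])

```text
time: 14.55
position: [0.494, -0.0439, 0.0691]
orientation: [2.409, 0.0, -2.991]
contact_force: [0.5, 0.7, 0.1]
grip_width: 0.0701
```

Run:
```python
from low import *
o=arm.observe();print(o['time'],o['position'],o['contact_force'])
look(16);save('wrist','wrist16.png')
R=Ro.from_euler('xyz',o['orientation']).as_matrix();print(R[:,2],toolbar(o,0))
```

```text
14.55 [ 0.494  -0.0439  0.0691] [0.5007 0.7035 0.0579]
[-0.0997  0.6615 -0.7433] [-0.     -0.0246 -0.0422]
```

View pics/wrist16.png

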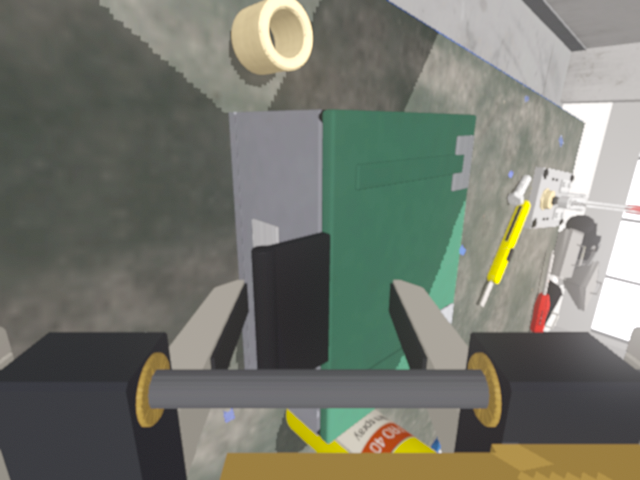

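View pics/v16.png

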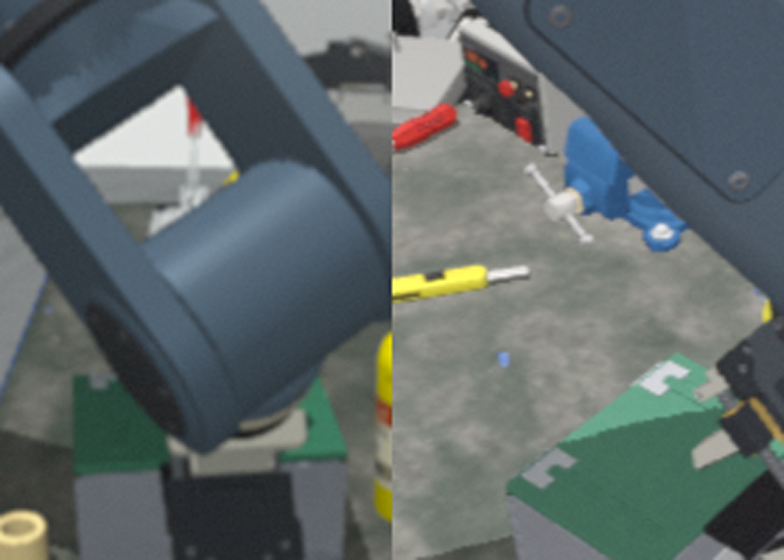

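The cover is shut, with its edge flush on the rim at (325,120), and there is a visible gap between the bar and the left finger. I retreat along the tool axis.

Emit:
apply_moves(increments=[{"xyz": [0.1, -0.7, 0.7], "rotation": [0, 0, 0]}, {"xyz": [0.2, -1.5, 1.6], "rotation": [0, 0, 0]}, {"xyz": [0.4, -2.5, 2.7], "rotation": [0, 0, 0]}, {"xyz": [0.5, -3.5, 3.8], "rotation": [0, 0, 0]}, {"xyz": [0.7, -4.6, 5.1], "rotation": [0, 0, 0]}, {"xyz": [0.9, -5.7, 6.4], "rotation": [0, 0, 0]}, {"xyz": [1, -6.8, 7.6], "rotation": [0, 0, 0]}, {"xyz": [1.2, -7.9, 8.9], "rotation": [0, 0, 0]}, {"xyz": [1.2, -8.5, 11], "rotation": [0, 0, 0]}, {"xyz": [1.2, -9, 13.5], "rotation": [0, 0, 0]}, {"xyz": [1.2, -9, 15], "rotation": [0, 0, 0]}, {"xyz": [1.2, -9, 15], "rotation": [0, 0, 0]}])

```text
time: 15.7
position: [0.5071, -0.1357, 0.2231]
orientation: [2.413, 0.005, -2.992]
contact_force: [0.0, -0.1, 0.8]
grip_width: 0.0698
```

Run:
```python
from plan import *
o=arm.observe();print(o['time'],o['position'],o['contact_force'])
look(17);save('wrist','wrist17.png')
```

```text
15.7 [ 0.5071 -0.1357  0.2231] [ 0.0392 -0.0581  0.8331]
```

View pics/side17.png

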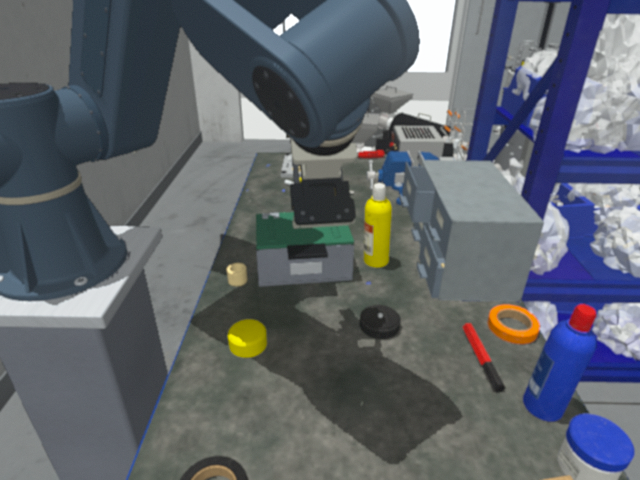

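View pics/scene17.png

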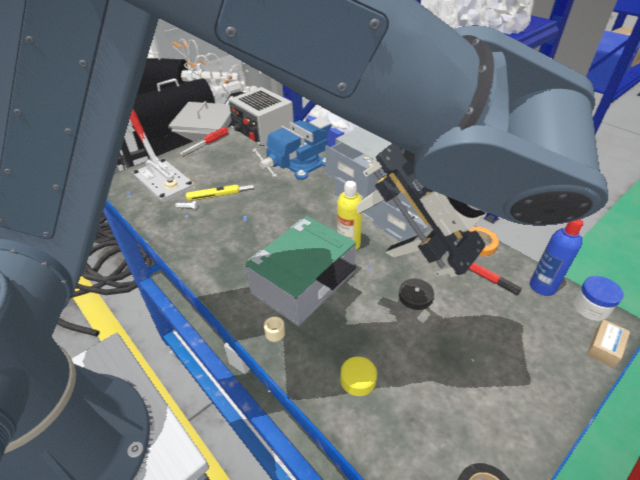

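View pics/wrist17.png

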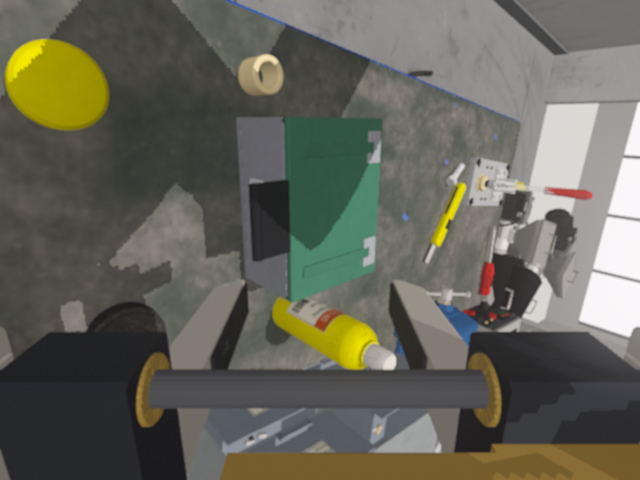

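The cover lies flat on the rim (side view top edge (257–352, 245)). The can, bushing, cap and puck are at the same pixels as at the start, and the arm is clear. I hand in.

Run:
```python
from h import *
print(workorder.finish_job())
```

```text
the job is handed in; nothing more can be done
None
```

The cover is fully shut and the job is handed in at about 15.7 s of the 48 s allowed. No verdict was reported.

- **How it was done:** I straddled the tab with the jaws held about 70 mm apart and never closed them. The rear finger pushed the cover over its balance point and it fell onto the front finger at about 1.1 rad. I then lowered it at about 0.3 rad/s or less while slanting the finger, moved the finger clear below the tab, and withdrew along the tool axis.
- **Last checks:** In the final side, scene and wrist pictures the cover lies flush on the rim and the arm is clear. The can, bushing, cap and puck show at the same pixels as at the start, judged by eye rather than re-measured. The force reading at the end was within its noise, under about 1 N.
- **What disagreed:** The camera views put the fingertips about 20 mm behind the TCP, not 14 mm ahead as stated. My first push passed over the tab without touching the cover. I reinserted deeper, going by the images, and the second push worked.
- **Not directly measured:** The force sensor's noise was too large to confirm the light contact with the tab, so I judged that the cover was being carried from the pictures. Cover angles and speeds come from the fitted geometry.

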